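Tip the bush pot out into its catch tray

TASK

Slide the deep tray with the upright end tab under the tilting pot, between the stand's two uprights, until it is home against the stop bar, and leave it there flat on the table. Then swing the pot's lever fully over so that all four steel bushes drop into the tray, and ease the lever back until the pot stands upright again, never letting it snap back. Do not press on the lamp above the stand, and leave the other things on the bench where they are.

Things in the scene. Friction and masses are not known exactly. Their poses are not given: they have to be found in the camera images.
- stand: Fixed stand of a tilting steel pot. Origin on the table midway between two uprights; z up, local x = pivot axis (roughly away from the robot); pours to local -y. Uprights 185 high, 50 deep in y, inner faces at local x -75 and +75, 10 thick. Feet 12 high outside them, |x| 77 to 107, y -60 to +80. Pot: mouth radius 52, 103 to 206 above the table at rest, clears the tray.
- stop (a point): Middle of the front face of the stop bar between the uprights, on the table, at stand local (0, +55); axes as the stand's; bar 30 high. The tray comes in from local -y and is home when its front (+y) end touches this face, axes parallel: tray origin then at stand local (0, -55), 10 mm play to each upright.
- pivot (a point): Point on the pivot axis, midway between the uprights, 170 mm above the table; axes as the stand's.
- cradle (a joint): Tip angle of pot and lever: 0 = upright on its stop (start), to 2.35 rad = fully tipped stop, mouth down to local -y (positive turn about stand +x). A spring always pulls it back to 0: 1 to 2 N at the handle at 0, 4 to 6 N fully tipped; it snaps back if let go when tipped. Swing it slower than 4 rad/s. If a bush hangs in the pot, jog the lever.
- handle (a point): Middle of the lever's black grip: free-turning round bar, diameter 16, parallel to stand x, from local x -155 to -100 (this point -130), robot's side. Lever bar behind it, local x -100 to -92. Circles the pivot at radius 100: at tip angle a it is at stand local y = 100 sin(1.134-a), z = 170 + 100 cos(1.134-a) mm: starts leaning to +y, goes over the top, ends leaning to -y.
- lamp: Fixed work lamp; origin and axes are the stand's. Bar over the handle's path: underside 390 above the table, 23 thick, local x -150 to -110, y -40 to +110; an arm 18 wide leads back over the pot to a post of radius 9 at local (135, 0). It blocks the handle from straight above: come from the robot's side, tool leaning 30 to 45 deg, fingers down and along stand +x. Not over 15 N on it.
- tray: Deep open aluminium tray, loose, 0.25 kg, may be heavier or lighter: 130 (x) x 220 (y) x 45 high, walls and floor 5. Origin under its centre. An upright flat tab at its -y end: 50 wide in x, 14 thick (y from -124 to -110), top 78 above the table. The +y end goes in first. It starts at one of two places, the shallow tray at the other.
- tab (a point): Grip point of the tray's tab, tray local (0, -117), 62 mm above the table (16 below the tab's top).
- bush0: One of four loose plain steel bushes: solid cylinder 18 mm in diameter, 24 high, 45 g, origin at the centre of one end face; starts standing in the pot.
- bush1: One of four loose plain steel bushes: solid cylinder 18 mm in diameter, 24 high, 45 g, origin at the centre of one end face; starts standing in the pot.
- bush2: One of four loose plain steel bushes: solid cylinder 18 mm in diameter, 24 high, 45 g, origin at the centre of one end face; starts standing in the pot.
- bush3: One of four loose plain steel bushes: solid cylinder 18 mm in diameter, 24 high, 45 g, origin at the centre of one end face; starts standing in the pot.
- shallow_tray: Bystander: smaller shallow aluminium tray, 110 x 140 x 28 high, no tab, a bolt in it. Leave it.
- bottle: Bystander: amber bottle, radius 33, 120 high.
- tape: Bystander: roll of tape lying flat, radius 48, 25 high.
- spatula: Bystander: spatula lying along its x.
- heat_gun: Bystander: heat gun lying on its side, about 210 x 160, 52 high.
- cup: Bystander: white cup, radius 36, 85 high.
- hammer: Bystander: hammer lying along its x.

How it is judged:
By the outcome, as a careful person would: the job done as asked, in the order asked, and still so for the second after the job is handed in, with the robot touching nothing.
It also fails if it takes over 72 s, if anything falls off the work surface, if the arm or the gripper's body presses on something with over 40 N, if the wrist force passes 120 N, or if a joint passes its speed limit or range.

ROBOT

A 6-joint arm with a two-finger parallel gripper is mounted at the origin on the work surface. World frame = base frame: x ahead of the robot, y to its left, z up, the work surface at z = 0. Lengths are in mm, angles in rad, forces in N, time in s.
With the tool pointing down it reaches from about 350 to 975 mm from the base axis. Payload 4.9 kg.
Tool frame: the origin (TCP) lies at the very end of the fingers, on their centre line; the grasp point (between the pads) lies manip.grip_point_offset behind it (manip.grip_point_offset is the distance from the TCP to the grasp point, in mm); z points along the fingers, y is the direction in which the jaws open and shut (so a half turn about z gives the same grasp; the last joint's range is limited). The gripper opens to 85 mm and grips with 20 to 120 N. Pads are 22 mm wide; open, the fingers measure 114 mm over their backs; the gripper's body (76 mm by 85 mm) begins 54 mm behind the grasp point. The pads swing forward as they close: fully open they stand 13 mm farther back than shut.
Start: joints at [-1.305, 0.053, 1.613, -0, 1.476, -0.119], TCP at [234.602, -579.278, 231.304] pointing down, gripper open.
Joint ranges: [-3.01, 3.01], [-1.01, 2.22], [0.06, 2.58], [-1.02, 4.17], [0.09, 2.62], [-3.14, 3.14]. Speed limits (rad/s): [2.57, 2.57, 3.14, 3.14, 3.14, 3.14].

INTERFACE

Orientations are given as a unit quaternion [x, y, z, w].
In Python, from rig import manip gives the robot as it stands.
- The arm moves only by the shell command python3 -m handwheel 'ROWS' [FORCE]. ROWS is JSON, a list of rows, each an object with "xyz": the shift along the world's x, y, z in units of 25 mm (1.0 is 25 mm), a list of three; "rot": the turn, a rotation vector about the world's x, y, z in units of 6 degrees (1.0 is 6 degrees), a list of three; "fingers": the opening, from -1 (shut) to 1 (fully open). A call has 1 to 8 rows; each row shifts and turns the commanded pose from where the row before left it; what a row does not reach is not made up. A row lasts 1/10 s, in which the tool goes at most 50 mm and 8.59 degrees, less where a joint would pass 70% of its speed; a pose out of reach is approached as far as the arm can. A call is refused whole if a number of a shift passes 1 or a number of a turn 1, either way. A call with a gripper value outside its range is refused whole. The fingers move at their own pace and stop on an object; FORCE is the grip in N (left out, the last holds). Time passes only in rows, so rows that do not move let the fingers close. It gives the time, the measured TCP pose, the force and the opening at its end, in the units of the state.
- manip.sense(): the state, without advancing time (a new reading comes with each control period).
- manip.camera(name): name is "scene" or "top" or "wrist"; returns a dict with "img" (480x640x3 uint8, red, green, blue), "K" (3x3 intrinsics, pixels), "eye" and "attitude" of the camera in the world. Camera axes: x right, y down, z forward; pixel columns grow to the right and rows downward; lengths in mm; the calibration is good to about 2 mm. A picture is of the moment at which its call begins. There is no depth.
- manip.hand_in(): hands the job in, once; it reports no verdict.
The state is a dict: "clock": time; "qpos": joint angles; "joint_velocities": joint speeds; "joint_efforts": joint torques, N m; "position": TCP position; "eef_rot": TCP orientation; "ft_force": force on the tool from outside, world axes, zero at the start; "moment": the same for the moment, N m; "opening": finger opening in mm.
Only numpy, scipy, OpenCV 4.12 (cv2) and the standard library are available. Lean on these libraries where they do the work, as an engineer would, in place of code of your own. Each camera call takes 0.05 s, during which the arm holds its last target.

## Working session

There is one attempt and no reset: what is moved stays moved. The work goes in short steps, Python scripts to look and compute and a shell command to move; the robot and the scene stay as the last step left them, time stands still between calls to the robot, and variables do not carry over. Pictures are saved under pics/ and viewed, and the job is handed in when it is done.

```bash
ls; mkdir -p pics
cat > h.py <<'E'
from rig import manip
import cv2,numpy as np
def snap(n,f):
    c=manip.camera(n); cv2.imwrite('pics/'+f+'.png',cv2.cvtColor(c['img'],cv2.COLOR_RGB2BGR))
    np.savez('pics/'+f+'.npz',**{k:np.array(v) for k,v in c.items()}); return c
def ray(f,uv,z):
    d=np.load('pics/'+f+'.npz'); from scipy.spatial.transform import Rotation as R
    A=d['attitude']; A=R.from_quat(A).as_matrix() if A.size==4 else A
    v=A@np.linalg.inv(d['K'])@np.array([uv[0],uv[1],1.]); e=d['eye']
    return e+v*(z-e[2])/v[2]
def proj(f,p):
    d=np.load('pics/'+f+'.npz'); from scipy.spatial.transform import Rotation as R
    A=d['attitude']; A=R.from_quat(A).as_matrix() if A.size==4 else A
    q=d['K']@(A.T@(np.array(p)-d['eye'])); return q[:2]/q[2]
def crop(f,x0,y0,x1,y1,s,o):
    i=cv2.imread('pics/'+f+'.png')[y0:y1,x0:x1]; cv2.imwrite('pics/'+o+'.png',cv2.resize(i,None,fx=s,fy=s,interpolation=cv2.INTER_CUBIC))
E
python3 - <<'E'
from h import *
for n in ['scene','top']:
    c=snap(n,n+'0'); print(n,c['eye'],c['attitude'],c['K'])
print(manip.sense(), manip.grip_point_offset)
E
```

```text
pics
scene [ 874.91045266  503.17399192 1184.5422483 ] [ 0.30319194  0.91440831 -0.25350335 -0.08756794] [[496.43932404   0.         320.41641676]
 [  0.         496.43932404 235.32069892]
 [  0.           0.           1.        ]]
top [ 219.60291683   27.4630361  1349.16812127] [ 0.7062817  -0.69964036  0.07662298 -0.07614755] [[520.40995473   0.         321.28598433]
 [  0.         520.40995473 243.58760864]
 [  0.           0.           1.        ]]
{'clock': 0.1, 'qpos': array([-1.30495713e+00,  5.32947414e-02,  1.61412777e+00, -1.30664162e-06,
        1.47599886e+00, -1.19053295e-01]), 'joint_velocities': array([-0.00128768, -0.00147904, -0.00346265,  0.00080352, -0.00044292,
        0.0012221 ]), 'joint_efforts': array([ 1.52728494e-04, -3.94905818e+01, -3.71363032e+01, -1.74564484e-04,
        3.87080392e-03, -5.09982627e-06]), 'position': array([ 234.48564569, -578.75158473,  230.20081546]), 'eef_rot': array([ 9.81538880e-01,  1.91260533e-01, -6.76958703e-05, -9.11850007e-04]), 'ft_force': array([-0.00891235, -0.28019744, -0.27765168]), 'moment': array([-0.00044554,  0.01474953, -0.02761602]), 'opening': 85.21433095954228} 18.700000000000003
```

View pics/scene0.png

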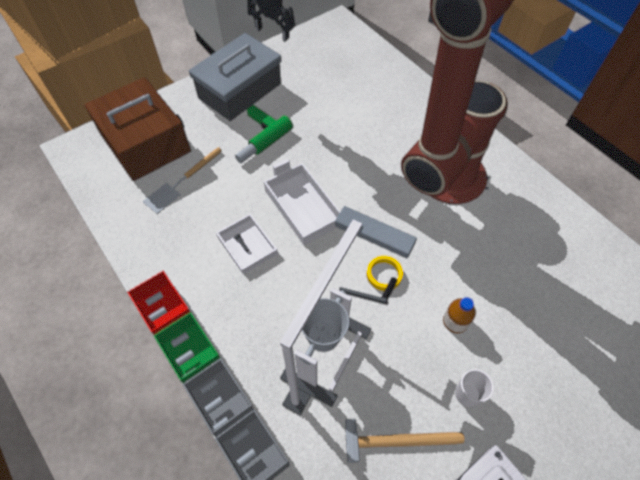

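View pics/top0.png

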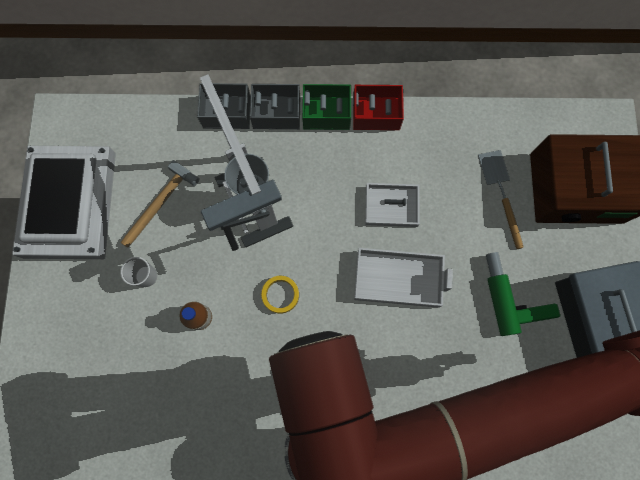

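Run:
```python
from h import *
crop('top0',180,60,340,260,3,'t_stand')
crop('top0',340,170,470,320,4,'t_tray')
crop('scene0',270,210,420,420,3,'s_stand')
```

```text
(no output)
```

View pics/t_stand.png

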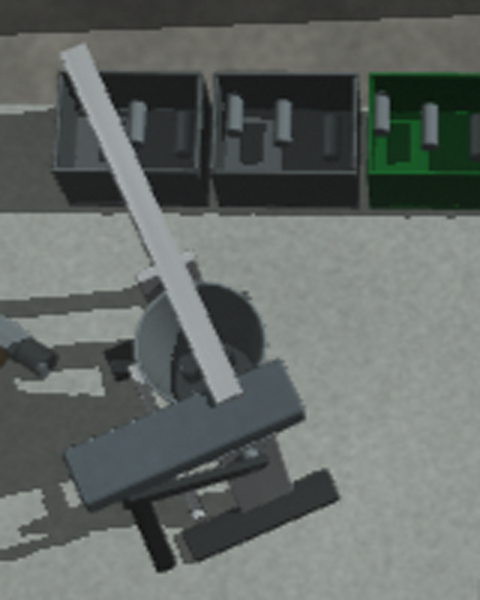

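View pics/t_tray.png

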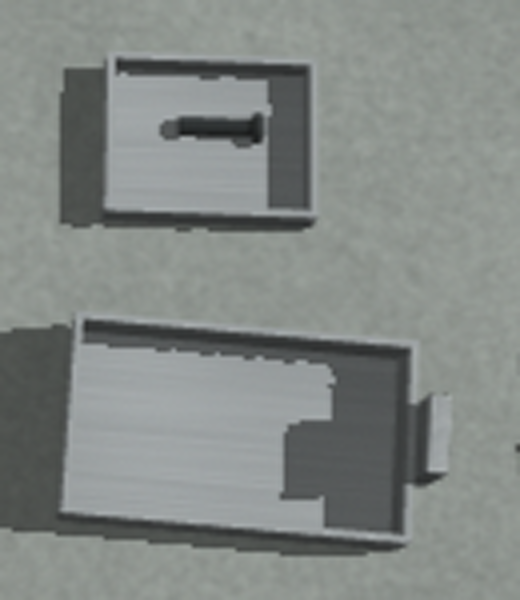

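View pics/s_stand.png

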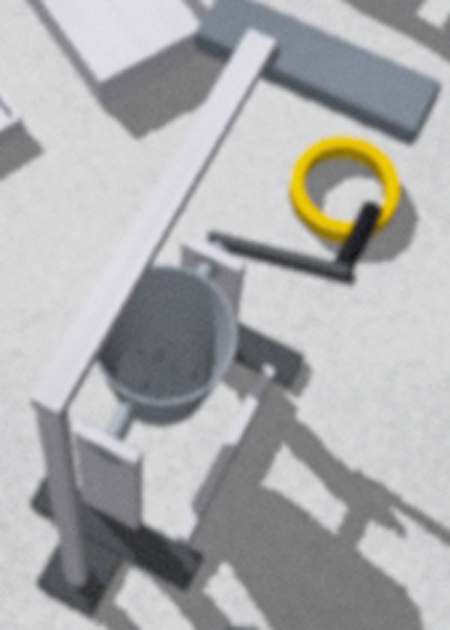

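```bash
cat > fit.py <<'E'
from h import *
from scipy.optimize import least_squares
def W(s,p):
    c,n=np.cos(s[2]),np.sin(s[2]); return np.array([s[0]+c*p[0]-n*p[1], s[1]+n*p[0]+c*p[1], p[2]])
def fit(obs,s0):
    f=lambda s: np.concatenate([proj(i,W(s,p))-uv for i,p,uv in obs])
    r=least_squares(f,s0,loss='soft_l1',x_scale=[100,100,.3]); 
    for o,e in zip(obs,f(r.x).reshape(-1,2)): print(o[0],o[1],e.round(1))
    print('POSE',r.x, np.degrees(r.x[2])); return r.x
E
python3 - <<'E'
from fit import *
T=lambda u,v:(u/3+180,v/3+60); S=lambda u,v:(u/3+270,v/3+210)
hy,hz=100*np.sin(1.134),170+100*np.cos(1.134)
o=[('top0',(-110,110,413),T(65,457)),('top0',(-110,-40,413),T(281,362)),('top0',(-150,-40,413),T(303,410)),('top0',(-150,110,413),T(88,508)),
('top0',(-77,-60,12),T(331,470)),('top0',(-107,80,12),T(190,558)),('top0',(-107,-60,12),T(340,493)),('top0',(-77,80,12),T(180,535)),
('top0',(-155,hy,hz),T(163,567)),
('scene0',(-155,hy,hz),S(372,208)),('scene0',(-110,110,413),S(412,130)),('scene0',(-150,110,413),S(440,85)),('scene0',(-110,-40,413),S(197,32)),('scene0',(135,0,15),S(80,575))]
fit(o,[600,200,.3])
t=lambda u,v:(u/4+340,v/4+170)
o=[('top0',(65,110,45),t(77,315)),('top0',(65,-110,45),t(417,343)),('top0',(-65,-110,45),t(406,545)),('top0',(-65,110,45),t(60,515)),
('top0',(25,-124,78),t(452,395)),('top0',(-25,-124,78),t(447,472)),('top0',(25,-110,78),t(433,395)),('top0',(-25,-110,78),t(428,473))]
p=fit(o,[400,0,0])
for q in [(65,110,45),(65,-110,45),(-65,-110,45),(-65,110,45),(25,-124,78)]: print(proj('scene0',W(p,q)).round(1))
E
```

```text
top0 (-110, 110, 413) [-2.4 -2.1]
top0 (-110, -40, 413) [-0.9 -2.5]
top0 (-150, -40, 413) [ 0.4 -0.2]
top0 (-150, 110, 413) [-2.  -0.2]
top0 (-77, -60, 12) [-2.2 -1.4]
top0 (-107, 80, 12) [0.8 1. ]
top0 (-107, -60, 12) [-0.6  0.9]
top0 (-77, 80, 12) [-0.3 -1.5]
top0 (-155, np.float64(90.61115887716443), np.float64(212.30387555457852)) [1.  0.3]
scene0 (-155, np.float64(90.61115887716443), np.float64(212.30387555457852)) [ 0.  -1.3]
scene0 (-110, 110, 413) [ 1.7 -0.6]
scene0 (-150, 110, 413) [ 0.8 -2.6]
scene0 (-110, -40, 413) [-1.7 -1.1]
scene0 (135, 0, 15) [-0.8 -1.5]
POSE [6.33654456e+02 2.04255639e+02 4.44541706e-01] 25.47036357639035
top0 (65, 110, 45) [-0.6 -0.5]
top0 (65, -110, 45) [ 0.4 -0.5]
top0 (-65, -110, 45) [ 1.4 -0.1]
top0 (-65, 110, 45) [0.2 0. ]
top0 (25, -124, 78) [-0.1  0.2]
top0 (-25, -124, 78) [0.5 1. ]
top0 (25, -110, 78) [-1.1 -0.2]
top0 (-25, -110, 78) [-0.4  0.3]
POSE [ 4.22220430e+02 -1.72853645e+02 -7.41795389e-02] -4.250174508046995
[303.5 236.2]
[263.4 180.7]
[302.1 161.8]
[343.8 214.6]
[272.2 164.3]
```

```bash
python3 -c "
from h import *
crop('scene0',210,150,360,280,4,'s_tray')"
```

```text
(no output)
```

View pics/s_tray.png

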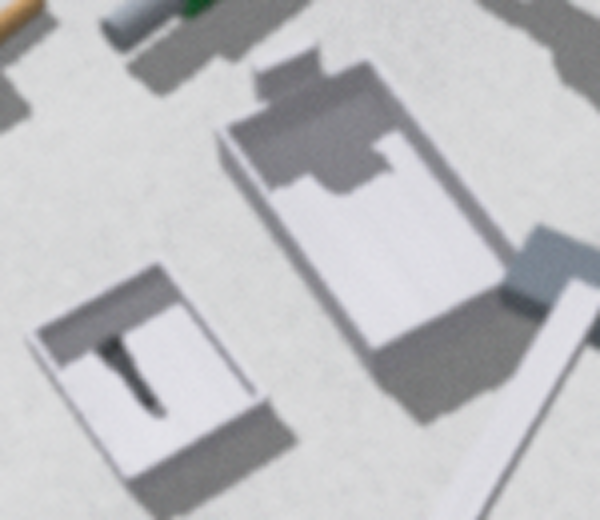

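Run:
```python
from fit import *
print([a for a in dir(manip) if a[0]!='_'])
# refined tray tab
p=[422.2,-172.9,-.0742]
print('tab',W(p,(0,-117,62)))
c=snap('wrist','w0'); print(c['eye'],c['attitude'])
print([ray('top0',uv,28)[:2].round() for uv in [(366,184),(418,186),(418,225),(366,225)]])
print('gun',ray('top0',(492,255),30),ray('top0',(510,330),40),ray('top0',(495,285),40))
```

```text
['Unreachable', 'camera', 'grip_point_offset', 'hand_in', 'sense']
tab [ 413.52656392 -289.5780678    62.        ]
[ 305.05244326 -548.84469781  371.95733535] [ 0.81986272 -0.55197555 -0.08572031  0.1256986 ]
[array([674., -90.]), array([ 670., -228.]), array([ 562., -225.]), array([561., -89.])]
gun [ 483.76622718 -413.5287192    30.        ] [ 292.04428044 -443.33123557   40.        ] [ 404.35845269 -413.0475534    40.        ]
```

View pics/w0.png

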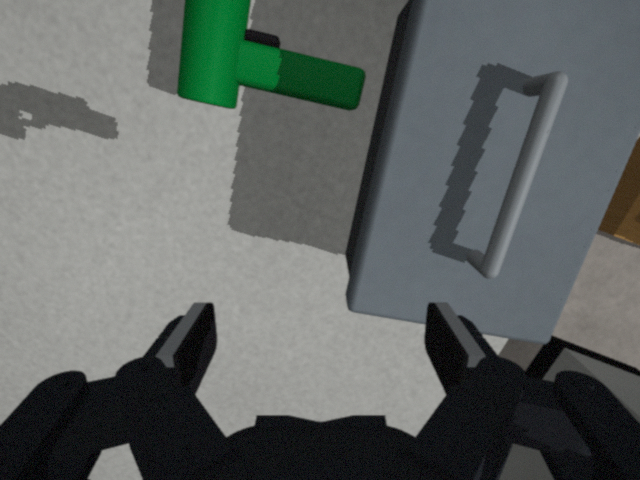

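```bash
R='{"xyz":[0.513,0.848,0],"rot":[0,0,0.758],"fingers":1}'; python3 -m handwheel '[{"xyz":[0.513,0.848,0],"rot":[0,0,0.758],"fingers":1},{"xyz":[0.513,0.848,0],"rot":[0,0,0.758],"fingers":1},{"xyz":[0.513,0.848,0],"rot":[0,0,0.758],"fingers":1},{"xyz":[0.513,0.848,0],"rot":[0,0,0.758],"fingers":1},{"xyz":[0.513,0.848,0],"rot":[0,0,0.758],"fingers":1},{"xyz":[0.513,0.848,0],"rot":[0,0,0.758],"fingers":1},{"xyz":[0.513,0.848,0],"rot":[0,0,0.758],"fingers":1},{"xyz":[0.513,0.848,0],"rot":[0,0,0.758],"fingers":1}]' 40
python3 -m handwheel '[{"xyz":[0.513,0.848,0],"rot":[0,0,0.758],"fingers":1},{"xyz":[0.513,0.848,0],"rot":[0,0,0.758],"fingers":1},{"xyz":[0.513,0.848,0],"rot":[0,0,0.758],"fingers":1},{"xyz":[0.513,0.848,0],"rot":[0,0,0.758],"fingers":1},{"xyz":[0.513,0.848,0],"rot":[0,0,0.758],"fingers":1},{"xyz":[0.513,0.848,0],"rot":[0,0,0.758],"fingers":1},{"xyz":[0,0,-1],"rot":[1,-0.07,0],"fingers":1},{"xyz":[0,0,-1],"rot":[1,-0.07,0],"fingers":1}]'
python3 -m handwheel '[{"xyz":[0,0,-0.6],"rot":[1,-0.07,0],"fingers":1},{"xyz":[0,0,-0.6],"rot":[1,-0.07,0],"fingers":1},{"xyz":[0,0,0],"rot":[0,0,0],"fingers":1},{"xyz":[0,0,0],"rot":[0,0,0],"fingers":1}]'
python3 - <<'E'
from h import *
snap('wrist','w1');snap('top','t1');s=manip.sense();print(s['qpos'],s['ft_force'])
from scipy.spatial.transform import Rotation as R
print(R.from_quat(s['eef_rot']).as_matrix().round(3),s['position'])
E
```

```text
clock: 0.95
position: [337.5, -408.6, 230.9]
eef_rot: [0.872, 0.489, -0.0, -0.0]
ft_force: [-0.3, 0.5, 0.2]
opening: 85.4
clock: 1.75
position: [415.5, -281.5, 182.3]
eef_rot: [0.728, 0.678, 0.078, -0.071]
ft_force: [0.4, -0.8, 0.1]
opening: 85.5
clock: 2.15
position: [413.8, -282.5, 150.8]
eef_rot: [0.717, 0.665, 0.152, -0.143]
ft_force: [0.5, 0.0, -0.4]
opening: 85.2
[-9.02994282e-01  1.49185861e-03  1.84189087e+00  2.77202853e-01
  1.61295733e+00 -8.61693241e-01] [ 0.75558919 -0.32601931  0.40956559]
[[ 0.067  0.997  0.029]
 [ 0.912 -0.074  0.404]
 [ 0.405 -0.001 -0.914]] [ 414.6421357  -282.51202752  152.53118265]
```

View pics/w1.png

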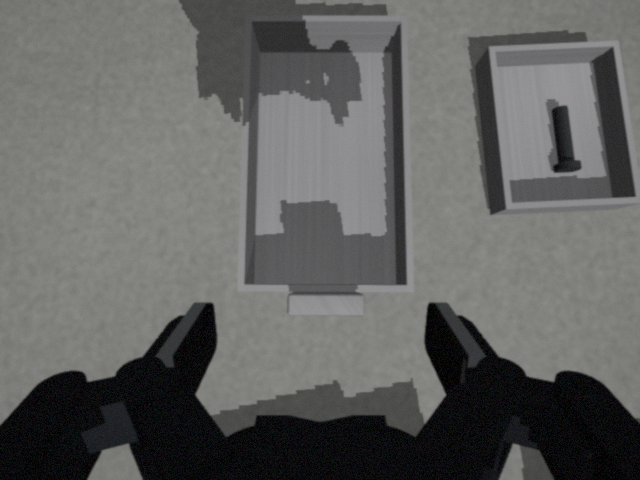

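View pics/t1.png

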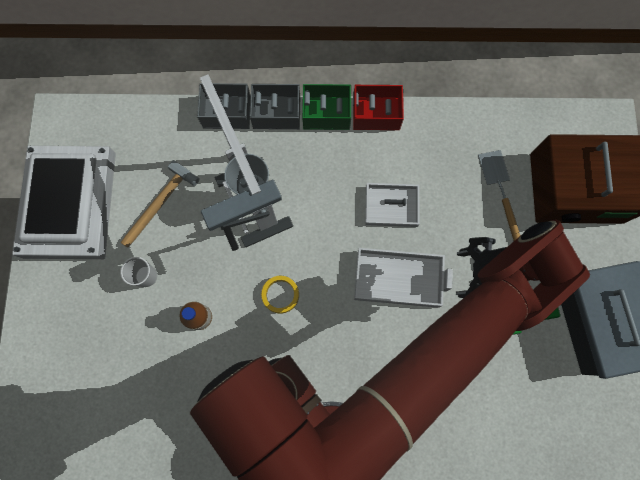

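```bash
python3 -m handwheel '[{"xyz":[0,0,-0.8],"rot":[0,0,0],"fingers":1},{"xyz":[0,0,-0.8],"rot":[0,0,0],"fingers":1},{"xyz":[0,0,-0.8],"rot":[0,0,0],"fingers":1},{"xyz":[0,0,-0.8],"rot":[0,0,0],"fingers":1},{"xyz":[0,0,-0.5],"rot":[0,0,0],"fingers":1},{"xyz":[0,0,-0.4],"rot":[0,0,0],"fingers":1},{"xyz":[0,0,0],"rot":[0,0,0],"fingers":1}]'
python3 - <<'E'
from h import *
snap('wrist','w2')
E
```

```text
clock: 2.95
position: [414.0, -281.8, 48.4]
eef_rot: [0.717, 0.665, 0.152, -0.143]
ft_force: [0.1, 0.4, -0.4]
opening: 85.3
```

View pics/w2.png

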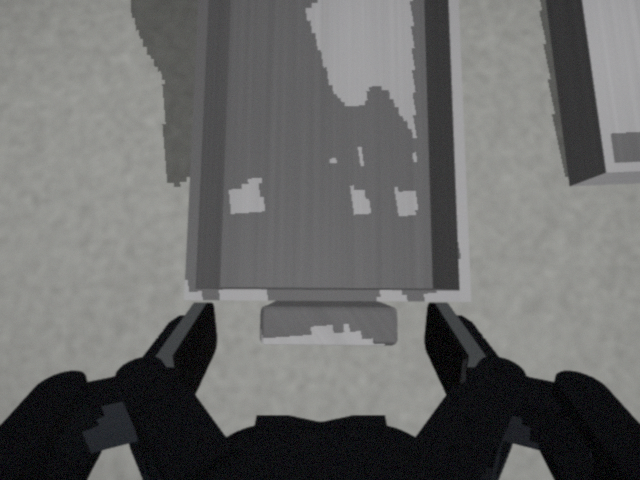

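```bash
python3 -m handwheel '[{"xyz":[0.1,0,0],"rot":[0,0,0],"fingers":0.4},{"xyz":[0,0,0],"rot":[0,0,0],"fingers":0},{"xyz":[0,0,0],"rot":[0,0,0],"fingers":-0.3},{"xyz":[0,0,0],"rot":[0,0,0],"fingers":-0.3},{"xyz":[0,0,0],"rot":[0,0,0],"fingers":-0.3},{"xyz":[0,0,0],"rot":[0,0,0],"fingers":-0.3},{"xyz":[0,0,0],"rot":[0,0,0],"fingers":-0.3}]' 60
python3 - <<'E'
from h import *
snap('wrist','w3')
E
```

```text
clock: 3.7
position: [417.3, -283.5, 49.9]
eef_rot: [0.717, 0.665, 0.152, -0.141]
ft_force: [0.8, -2.4, 5.4]
opening: 48.8
```

View pics/w3.png

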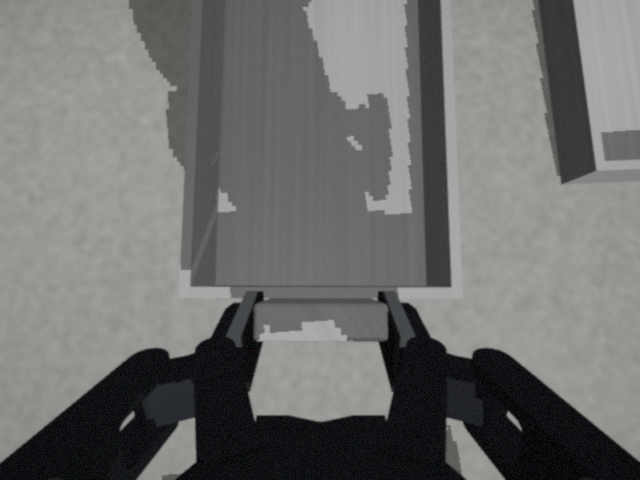

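```bash
python3 -m handwheel '[{"xyz":[0,0,0],"rot":[0,0,0],"fingers":-0.3},{"xyz":[0,0,0.1],"rot":[0,0,0],"fingers":-0.3},{"xyz":[0,0,0.2],"rot":[0,0,0],"fingers":-0.3},{"xyz":[0,0,0.3],"rot":[0,0,0],"fingers":-0.3},{"xyz":[0,0,0.3],"rot":[0,0,0],"fingers":-0.3},{"xyz":[0,0,0.3],"rot":[0,0,0],"fingers":-0.3},{"xyz":[0,0,0],"rot":[0,0,0],"fingers":-0.3},{"xyz":[0,0,0],"rot":[0,0,0],"fingers":-0.3}]' 110
python3 - <<'E'
from h import *
snap('wrist','w4');snap('scene','s4')
crop('scene0',180,110,400,270,3.6,'s0c')
crop('s4' if 0 else 's4',180,110,400,270,3.6,'s4c')
print(manip.sense()['moment'])
E
```

```text
clock: 4.55
position: [416.8, -282.7, 79.1]
eef_rot: [0.717, 0.665, 0.152, -0.142]
ft_force: [-1.1, 0.3, -2.6]
opening: 47.7
[-0.73225235  0.05396497  0.0153189 ]
```

View pics/w4.png

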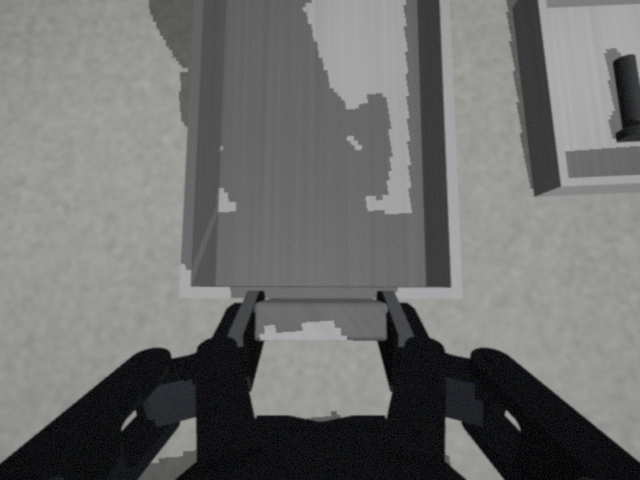

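View pics/s4c.png

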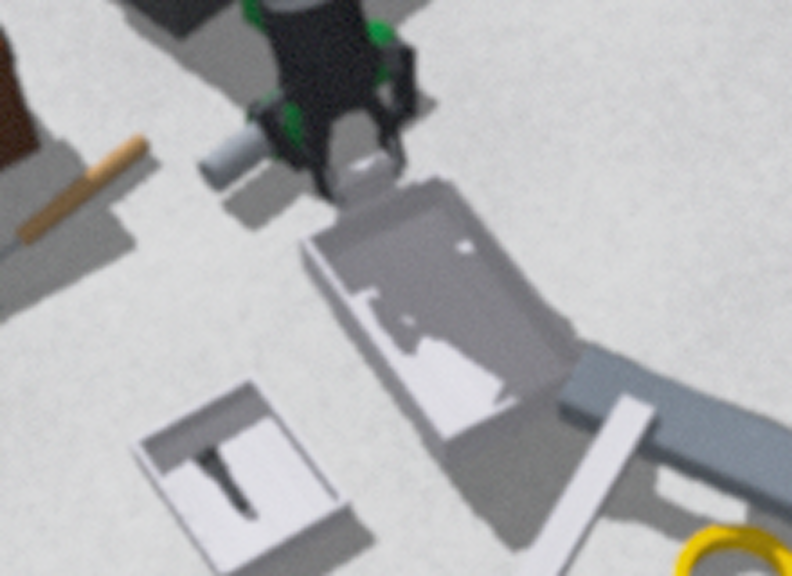

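```bash
python3 -m handwheel '[{"xyz":[0,0,0.6],"rot":[0,0,0],"fingers":-0.3},{"xyz":[0.35,0.14,0.6],"rot":[0,0,0],"fingers":-0.3},{"xyz":[0.75,0.308,0],"rot":[0,0,0.25],"fingers":-0.3},{"xyz":[0.75,0.308,0],"rot":[0,0,0.25],"fingers":-0.3},{"xyz":[0.75,0.308,0],"rot":[0,0,0.25],"fingers":-0.3},{"xyz":[0.75,0.308,0],"rot":[0,0,0.25],"fingers":-0.3},{"xyz":[0.75,0.308,0],"rot":[0,0,0.25],"fingers":-0.3},{"xyz":[0.75,0.308,0],"rot":[0,0,0.25],"fingers":-0.3}]'
python3 -m handwheel '[{"xyz":[0.75,0.308,0],"rot":[0,0,0.25],"fingers":-0.3},{"xyz":[0.75,0.308,0],"rot":[0,0,0.25],"fingers":-0.3},{"xyz":[0.75,0.308,0],"rot":[0,0,0.25],"fingers":-0.3},{"xyz":[0.75,0.308,0],"rot":[0,0,0.25],"fingers":-0.3},{"xyz":[0.75,0.308,0],"rot":[0,0,0.25],"fingers":-0.3},{"xyz":[0.75,0.308,0],"rot":[0,0,0.25],"fingers":-0.3},{"xyz":[0.75,0.308,0],"rot":[0,0,0.25],"fingers":-0.3},{"xyz":[0.75,0.308,0],"rot":[0,0,0.25],"fingers":-0.3}]'
python3 -m handwheel '[{"xyz":[0.75,0.308,0],"rot":[0,0,0.25],"fingers":-0.3},{"xyz":[0.75,0.308,0],"rot":[0,0,0.25],"fingers":-0.3},{"xyz":[0.75,0.308,0],"rot":[0,0,0.25],"fingers":-0.3},{"xyz":[0.75,0.308,0],"rot":[0,0,0.25],"fingers":-0.3},{"xyz":[0.6,0.25,0],"rot":[0,0,0.25],"fingers":-0.3},{"xyz":[0.5,0.2,0],"rot":[0,0,0.2],"fingers":-0.3},{"xyz":[0.1,0.05,0],"rot":[0,0,0],"fingers":-0.3},{"xyz":[0,0,0],"rot":[0,0,0],"fingers":-0.3}]'
python3 - <<'E'
from h import *
snap('wrist','w5');snap('scene','s5');snap('top','t5')
from scipy.spatial.transform import Rotation as R
s=manip.sense();print(R.from_quat(s['eef_rot']).as_matrix().round(3),s['position'],s['qpos'])
E
```

```text
clock: 5.45
position: [539.7, -232.4, 110.6]
eef_rot: [0.662, 0.72, 0.141, -0.153]
ft_force: [1.0, -0.8, -2.9]
opening: 48.1
clock: 6.25
position: [689.6, -170.3, 110.5]
eef_rot: [0.583, 0.785, 0.124, -0.167]
ft_force: [-0.5, 0.4, -3.0]
opening: 47.9
clock: 7.05
position: [789.4, -128.3, 109.3]
eef_rot: [0.522, 0.827, 0.107, -0.182]
ft_force: [-14.1, -3.9, -0.3]
opening: 48.1
[[-0.389  0.902 -0.189]
 [ 0.824  0.432  0.367]
 [ 0.412 -0.013 -0.911]] [ 789.29897839 -128.25181826  109.20340107] [-0.35256947  0.72701611  1.0056766   0.28624458  1.72422243 -0.79792382]
```

View pics/w5.png

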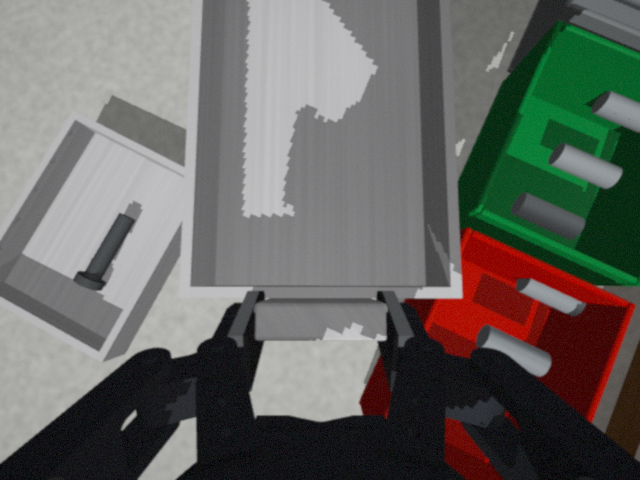

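View pics/t5.png

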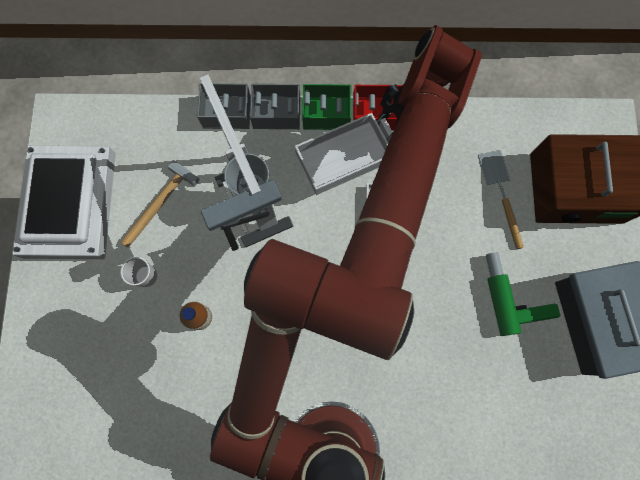

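View pics/s5.png

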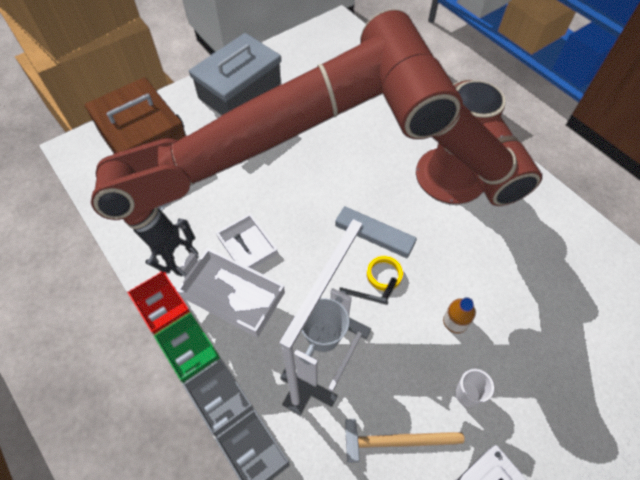

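```bash
python3 -m handwheel '[{"xyz":[-0.5,0.2,0],"rot":[0,0,0],"fingers":-0.3},{"xyz":[-0.5,0.5,0],"rot":[0,0,0],"fingers":-0.3},{"xyz":[-0.4,0.6,0],"rot":[0,0,0],"fingers":-0.3},{"xyz":[-0.3,0.6,0],"rot":[0,0,0],"fingers":-0.3},{"xyz":[0,0,0],"rot":[0,0,0],"fingers":-0.3},{"xyz":[0,0,0],"rot":[0,0,0],"fingers":-0.3}]'
python3 - <<'E'
from fit import *
snap('wrist','w6');snap('scene','s6');snap('top','t6')
from scipy.spatial.transform import Rotation as R
s=manip.sense();print(R.from_quat(s['eef_rot']).as_matrix().round(3),s['position'])
print([ray('top0',uv,0).round() for uv in [(355,130),(404,130),(302,131),(248,131)]])
c=lambda i,*a:crop(i,*a)
crop('t6',200,60,420,260,3.6,'t6c'); crop('s6',110,200,380,420,2.9,'s6c')
E
```

```text
clock: 7.8
position: [751.1, -80.0, 110.0]
eef_rot: [0.522, 0.827, 0.11, -0.176]
ft_force: [0.8, 0.4, -2.5]
opening: 47.9
[[-0.391  0.903 -0.176]
 [ 0.825  0.429  0.367]
 [ 0.407 -0.001 -0.913]] [751.02961023 -81.08312857 109.2276716 ]
[array([842., -63.,   0.]), array([ 843., -200.,    0.]), array([837.,  85.,   0.]), array([836., 235.,   0.])]
```

View pics/t6c.png

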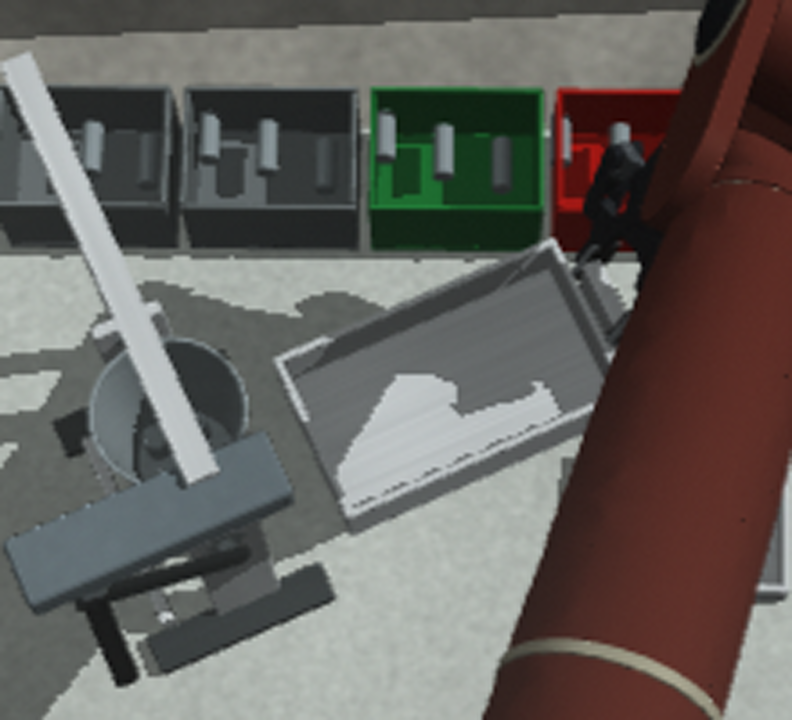

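View pics/s6c.png

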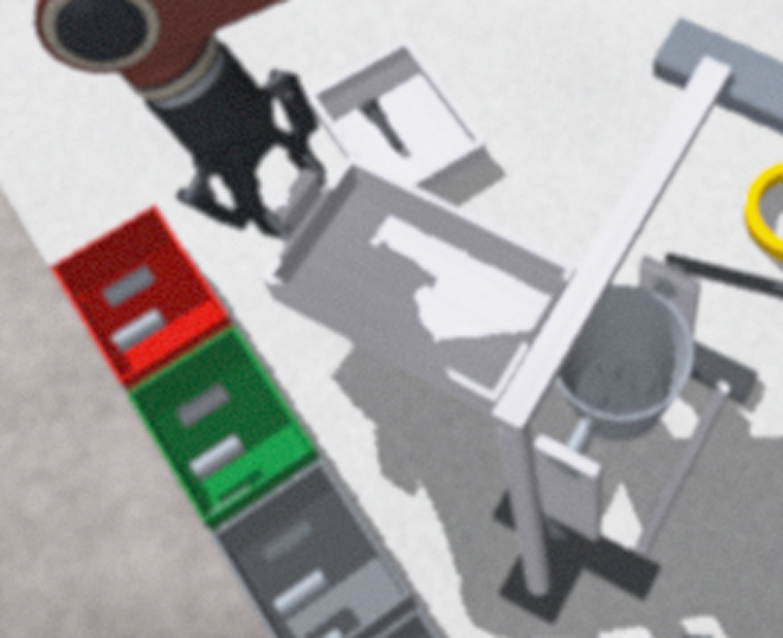

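View pics/w6.png

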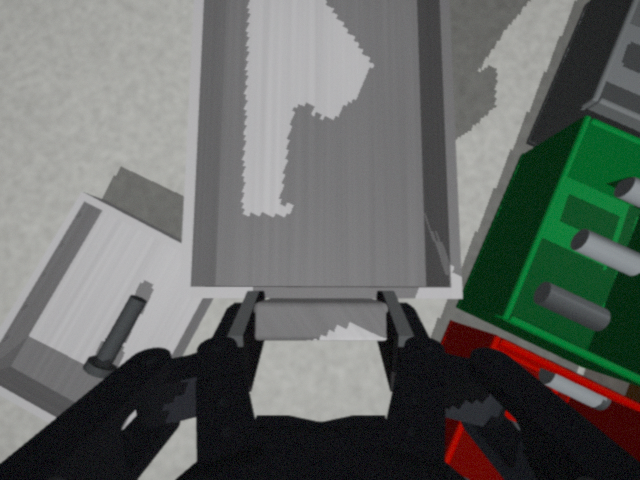

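Run:
```python
from h import *
crop('s6',270,280,390,420,5,'s6d')
crop('t6',200,130,320,260,5,'t6d')
```

```text
(no output)
```

View pics/s6d.png

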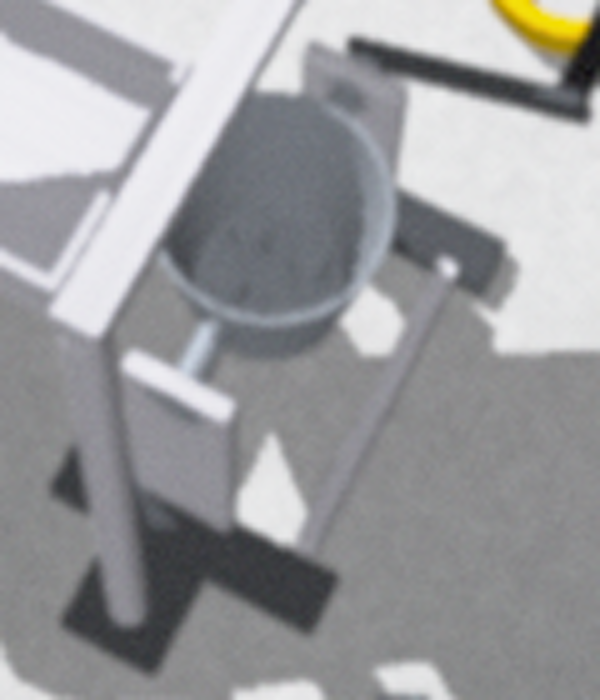

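View pics/t6d.png

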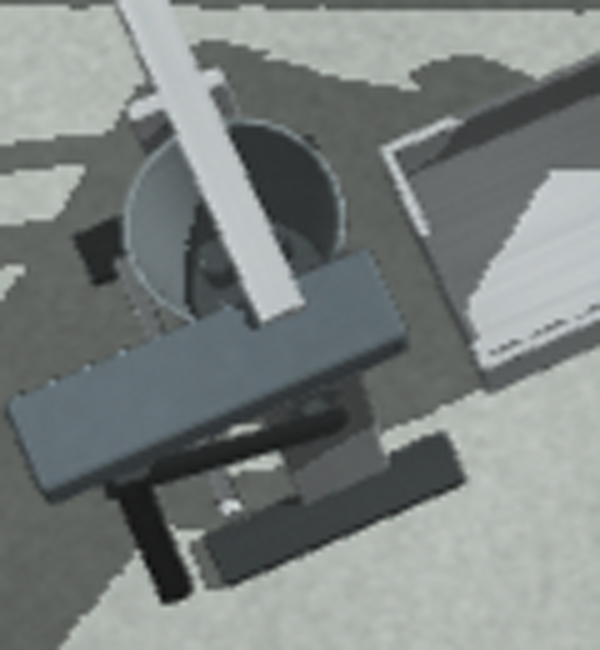

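Run:
```python
from fit import *
S=lambda u,v:(u/5+270,v/5+280); T=lambda u,v:(u/5+200,v/5+130)
hy,hz=90.61,212.3
o=[('s6',(75,-25,185),S(133,350)),('s6',(75,25,185),S(237,402)),('s6',(85,25,185),S(232,420)),('s6',(85,-25,185),S(124,368)),('s6',(77,80,12),S(337,578)),('s6',(107,80,12),S(312,622)),
('s6',(-75,-25,185),S(308,60)),('s6',(-75,25,185),S(405,97)),('s6',(-85,-25,185),S(312,42)),('s6',(-107,80,12),S(508,243)),('s6',(-77,80,12),S(490,287)),
('t6',(-77,-60,12),T(445,433)),('t6',(-107,-60,12),T(465,478)),('t6',(-77,80,12),T(204,538)),('t6',(-107,80,12),T(222,582)),('t6',(75,25,185),T(138,122)),('t6',(85,-25,185),T(222,72)),
('t6',(-155,hy,hz),T(177,600)),
('t6',(-110,110,413),T(8,410)),('t6',(-110,-40,413),T(368,252)),('t6',(-150,-40,413),T(408,330)),('t6',(-150,110,413),T(45,490))]
fit(o,[633,204,.44])
fit(o[:11],[633,204,.44]); fit(o[11:18],[633,204,.44])
t=[('t6',(65,110,105),T(382,150)),('t6',(-65,110,105),T(482,368)),('s6',(65,110,105),S(47,280) )]
C=lambda u,v:(u/3.6+200,v/3.6+60); D=lambda u,v:(u/2.9+110,v/2.9+200)
t+=[('t6',(65,-110,105),C(552,242)),('s6',(65,-110,105),D(270,280)),('s6',(65,110,105),D(497,408)),('s6',(-65,-110,105),D(355,168))]
p=fit(t,[704,17,.44])
```

```text
s6 (75, -25, 185) [ 0.1 -1.6]
s6 (75, 25, 185) [ 0.7 -0.8]
s6 (85, 25, 185) [-0.6 -0.2]
s6 (85, -25, 185) [-0.5 -1. ]
s6 (77, 80, 12) [ 1.1 -1.7]
s6 (107, 80, 12) [0.2 1.3]
s6 (-75, -25, 185) [-1.8 -2.1]
s6 (-75, 25, 185) [-0.8  0.3]
s6 (-85, -25, 185) [-0.5 -2.2]
s6 (-107, 80, 12) [ 0.1 -1.6]
s6 (-77, 80, 12) [-1.4 -0.1]
t6 (-77, -60, 12) [-0.7 -1. ]
t6 (-107, -60, 12) [-0.  -0.1]
t6 (-77, 80, 12) [-0.9 -0.5]
t6 (-107, 80, 12) [-0.1  0.8]
t6 (75, 25, 185) [-2.4  0.3]
t6 (85, -25, 185) [-1.5 -1.5]
t6 (-155, 90.61, 212.3) [ 0.2 -0.4]
t6 (-110, 110, 413) [-2.1 -1.4]
t6 (-110, -40, 413) [-0.5 -1.9]
t6 (-150, -40, 413) [0.1 0.9]
t6 (-150, 110, 413) [-1.3  1.5]
POSE [6.32915025e+02 2.03651713e+02 4.44257636e-01] 25.454087549629964
s6 (75, -25, 185) [ 0.2 -0.8]
s6 (75, 25, 185) [0.7 0.1]
s6 (85, 25, 185) [-0.6  0.8]
s6 (85, -25, 185) [-0.4 -0.3]
s6 (77, 80, 12) [ 1.1 -0.6]
s6 (107, 80, 12) [0.  2.4]
s6 (-75, -25, 185) [-1.  -1.2]
s6 (-75, 25, 185) [-0.1  1.4]
s6 (-85, -25, 185) [ 0.3 -1.2]
s6 (-107, 80, 12) [ 0.8 -0.4]
s6 (-77, 80, 12) [-0.8  1.1]
POSE [6.33525385e+02 2.05861935e+02 4.35081304e-01] 24.928322486858296
t6 (-77, -60, 12) [ 0.1 -0.2]
t6 (-107, -60, 12) [0.5 0.8]
t6 (-77, 80, 12) [-0.5 -0.4]
t6 (-107, 80, 12) [0.2 0.9]
t6 (75, 25, 185) [-0.8  0.3]
t6 (85, -25, 185) [ 0.3 -1.3]
t6 (-155, 90.61, 212.3) [ 0.1 -0.2]
POSE [6.32137754e+02 2.00800107e+02 4.26862660e-01] 24.45742884458228
t6 (65, 110, 105) [-1.7 -0.7]
t6 (-65, 110, 105) [-1.1  0.6]
s6 (65, 110, 105) [2.  1.2]
t6 (65, -110, 105) [-0.2 -1. ]
s6 (65, -110, 105) [-1.9 -2. ]
s6 (65, 110, 105) [-0.  -3.5]
s6 (-65, -110, 105) [-0.7 -5.5]
POSE [6.98371465e+02 2.10772462e+01 4.34788662e-01] 24.911555304277268
```

```bash
python3 -m handwheel '[{"xyz":[0.4,0.3,0],"rot":[0,0,0],"fingers":-0.3},{"xyz":[0,0.4,-0.2],"rot":[0,0,0],"fingers":-0.3},{"xyz":[-0.2,0.4,-0.5],"rot":[0,0,0],"fingers":-0.3},{"xyz":[-0.2,0.4,-0.5],"rot":[0,0,0],"fingers":-0.3},{"xyz":[-0.2,0.35,-0.5],"rot":[0,0,0],"fingers":-0.3},{"xyz":[-0.08,0.1,-0.4],"rot":[0,0,0],"fingers":-0.3},{"xyz":[0,0,-0.2],"rot":[0,0,0],"fingers":-0.3},{"xyz":[0,0,0],"rot":[0,0,0],"fingers":-0.3}]'
python3 - <<'E'
from fit import *
snap('wrist','w7');snap('scene','s7');snap('top','t7')
s=manip.sense();print(s['position'],s['ft_force'],s['moment'])
crop('t7',200,60,420,260,3.6,'t7c'); crop('s7',140,220,380,420,3.3,'s7c')
E
```

```text
clock: 8.75
position: [743.1, -31.6, 50.9]
eef_rot: [0.522, 0.827, 0.111, -0.177]
ft_force: [-0.3, -0.4, -2.7]
opening: 48.0
[743.92476756 -32.20858326  51.62885961] [-0.07799507  0.42444677 -2.01593748] [-0.50244794 -0.27733448  0.06848311]
```

View pics/t7c.png

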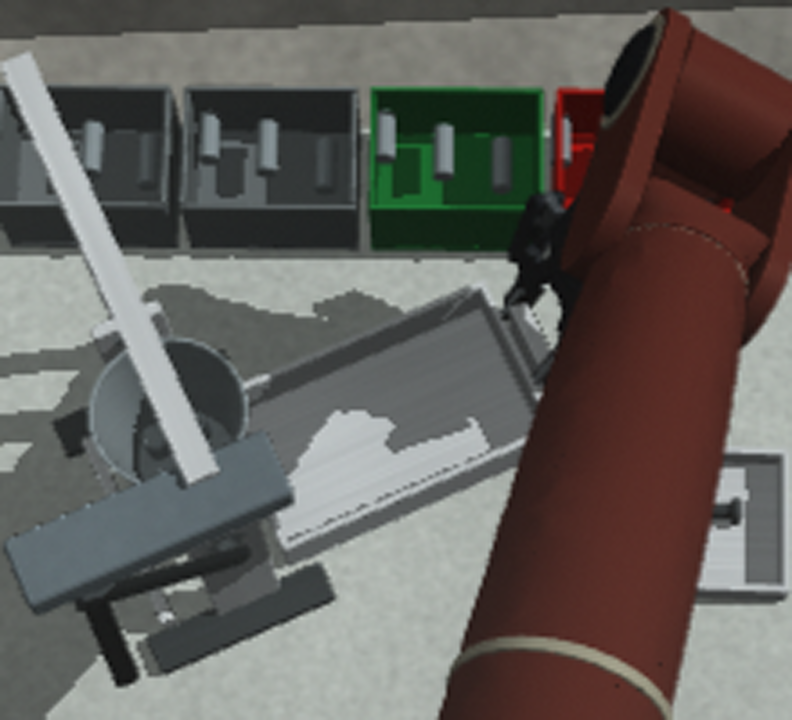

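View pics/s7c.png

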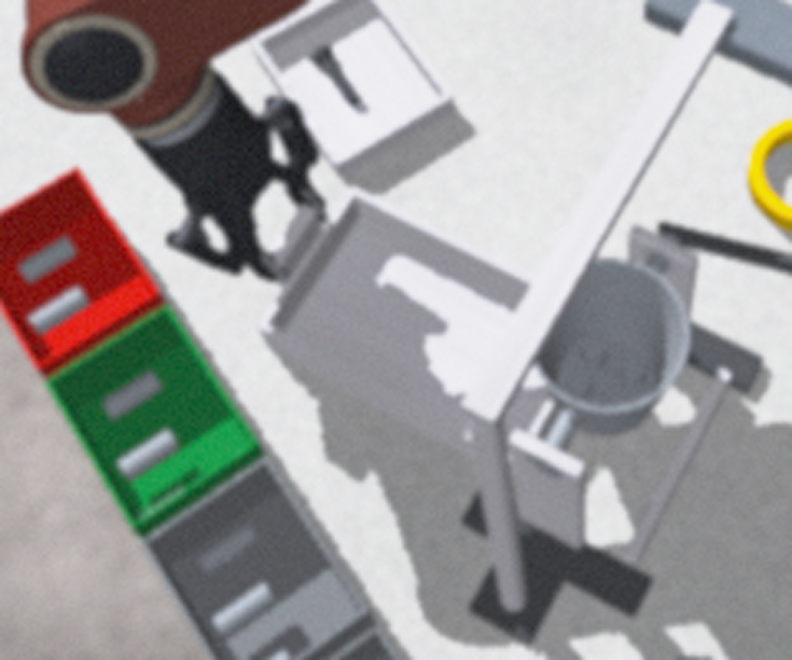

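View pics/w7.png

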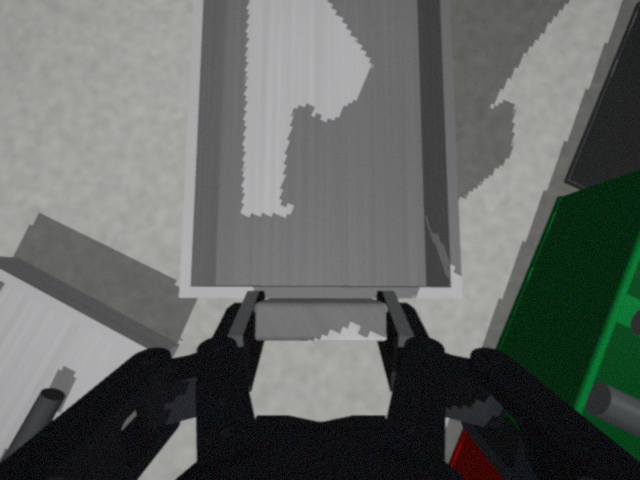

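Run:
```python
from fit import *
for f in ['t7','s7']:
    im=cv2.imread(f'pics/{f}.png'); k=3
    im=cv2.resize(im,None,fx=k,fy=k,interpolation=cv2.INTER_CUBIC)
    def ln(s,a,b,col):
        P=[tuple(int(v) for v in (proj(f,W(s,q))+.5)*k) for q in (a,b)]; cv2.line(im,P[0],P[1],col,1)
    st=(633,203.5,np.radians(25.1))
    for x in(-65,65): ln(st,(x,-260,47),(x,-40,47),(0,0,255))
    for x in (75,-75,85,-85): ln(st,(x,-25,185),(x,25,185),(0,255,0))
    for x in (77,-77,107,-107): ln(st,(x,-60,12),(x,80,12),(255,0,0))
    ln(st,(-75,55,30),(75,55,30),(255,0,255))
    c=im[200:760,550:1200] if f=='t7' else im[640:1240,450:1110]
    cv2.imwrite(f'pics/{f}o.png',c)
```

```text
(no output)
```

View pics/t7o.png

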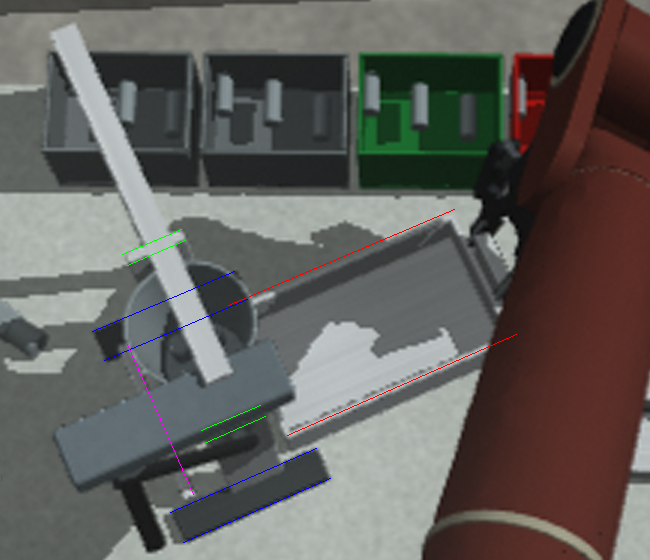

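View pics/s7o.png

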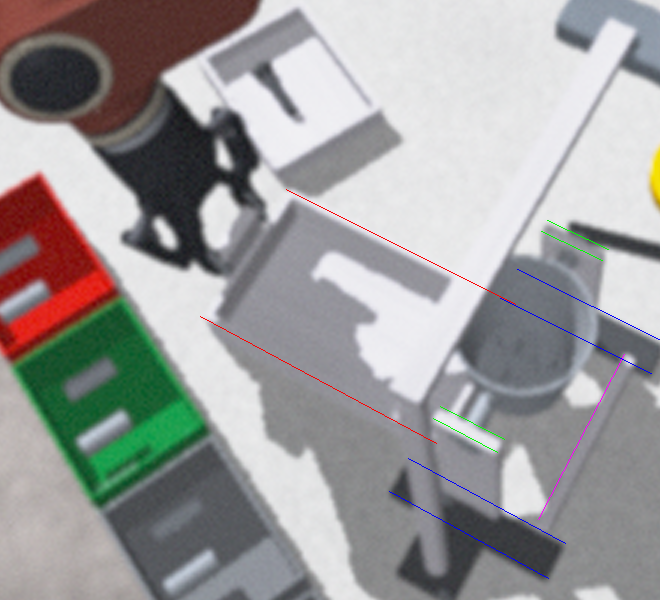

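```bash
python3 -m handwheel '[{"xyz":[0.07,0.03,-0.06],"rot":[0,0,0],"fingers":-0.3},{"xyz":[0,0,-0.05],"rot":[0,0,0],"fingers":-0.3},{"xyz":[0,0,0],"rot":[0,0,0],"fingers":-0.3}]'
python3 -m handwheel '[{"xyz":[0,0,0],"rot":[0,0,0],"fingers":-0.3},{"xyz":[-0.1,0.21,0],"rot":[0,0,0],"fingers":-0.3},{"xyz":[-0.1,0.21,0],"rot":[0,0,0],"fingers":-0.3},{"xyz":[-0.15,0.32,0],"rot":[0,0,0],"fingers":-0.3},{"xyz":[-0.15,0.32,0],"rot":[0,0,0],"fingers":-0.3},{"xyz":[-0.15,0.32,0],"rot":[0,0,0],"fingers":-0.3},{"xyz":[0,0,0],"rot":[0,0,0],"fingers":-0.3}]' 30
python3 - <<'E'
from fit import *
snap('wrist','w8');snap('scene','s8');snap('top','t8')
s=manip.sense();print(s['position'],s['ft_force'],s['moment'])
crop('t8',200,60,420,260,3.6,'t8c'); crop('s8',140,220,380,420,3.3,'s8c')
E
```

```text
clock: 9.2
position: [745.9, -31.4, 50.3]
eef_rot: [0.522, 0.827, 0.111, -0.176]
ft_force: [-1.9, -1.4, 4.3]
opening: 47.8
clock: 9.9
position: [729.5, 4.7, 50.3]
eef_rot: [0.522, 0.827, 0.111, -0.176]
ft_force: [0.6, -1.5, 5.6]
opening: 47.8
[729.49000573   4.70235813  50.29572436] [-0.7980058   0.44101373  6.37727899] [0.10884904 0.35258464 0.04404398]
```

View pics/t8c.png

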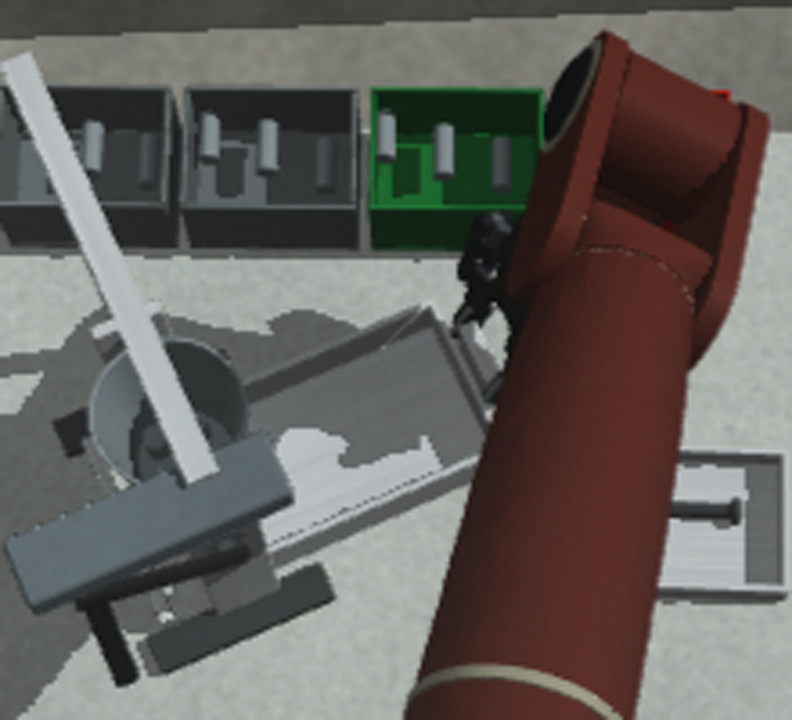

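View pics/s8c.png

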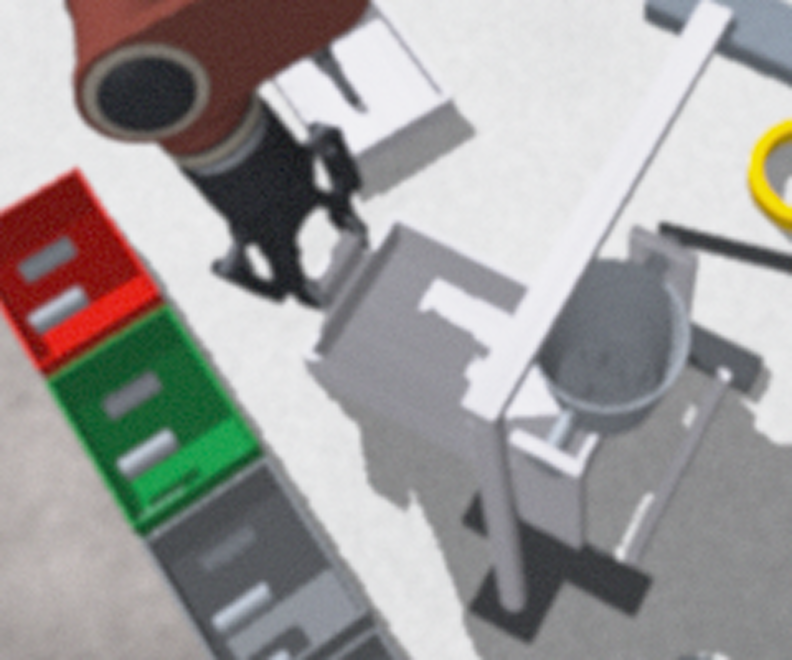

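View pics/w8.png

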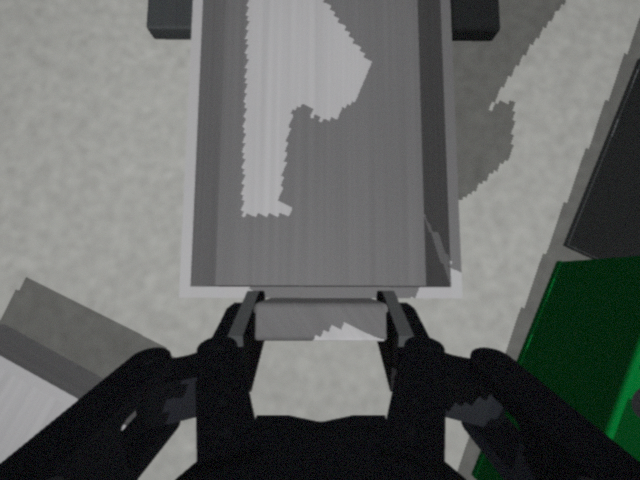

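```bash
python3 -m handwheel '[{"xyz":[-0.15,0.32,0.02],"rot":[0,0,0],"fingers":-0.3},{"xyz":[-0.15,0.32,0],"rot":[0,0,0],"fingers":-0.3},{"xyz":[-0.15,0.32,0],"rot":[0,0,0],"fingers":-0.3},{"xyz":[-0.15,0.32,0],"rot":[0,0,0],"fingers":-0.3},{"xyz":[-0.1,0.21,0],"rot":[0,0,0],"fingers":-0.3},{"xyz":[0,0,0],"rot":[0,0,0],"fingers":-0.3}]'
python3 - <<'E'
from fit import *
snap('wrist','w9')
s=manip.sense();print(s['position'],s['ft_force'],s['moment'])
E
```

```text
clock: 10.65
position: [711.7, 42.2, 50.3]
eef_rot: [0.522, 0.827, 0.111, -0.176]
ft_force: [1.6, -0.2, 5.7]
opening: 48.0
[711.66762467  42.23035504  50.2797072 ] [ 0.97956036 -0.54401719  5.5707676 ] [-0.02634771  0.11599844  0.02062938]
```

View pics/w9.png

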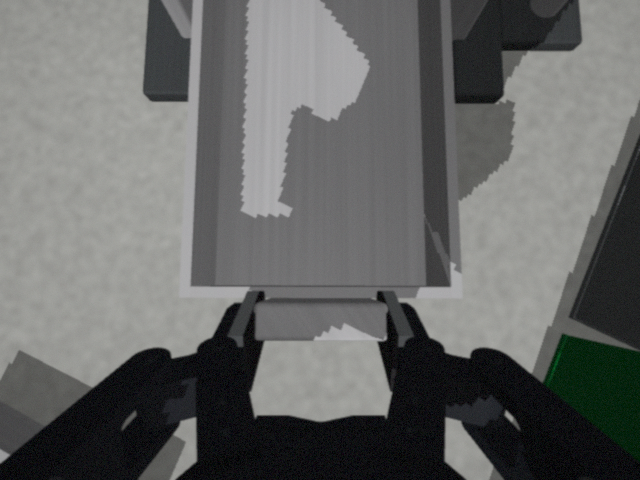

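```bash
python3 -m handwheel '[{"xyz":[-0.07,0.145,0],"rot":[0,0,0],"fingers":-0.3},{"xyz":[-0.05,0.11,0],"rot":[0,0,0],"fingers":-0.3},{"xyz":[-0.035,0.073,0],"rot":[0,0,0],"fingers":-0.3},{"xyz":[0,0,0],"rot":[0,0,0],"fingers":-0.3}]'
python3 -m handwheel '[{"xyz":[-0.035,0.073,0],"rot":[0,0,0],"fingers":-0.3},{"xyz":[0,0,0],"rot":[0,0,0],"fingers":-0.3}]'
python3 -m handwheel '[{"xyz":[-0.035,0.073,0],"rot":[0,0,0],"fingers":-0.3},{"xyz":[0,0,0],"rot":[0,0,0],"fingers":-0.3}]'
```

```text
clock: 11.1
position: [708.2, 49.5, 50.3]
eef_rot: [0.522, 0.827, 0.111, -0.176]
ft_force: [0.9, -2.8, 5.8]
opening: 47.9
clock: 11.3
position: [707.4, 51.1, 50.3]
eef_rot: [0.522, 0.827, 0.111, -0.176]
ft_force: [1.2, -3.6, 4.9]
opening: 47.8
clock: 11.5
position: [706.8, 52.2, 50.2]
eef_rot: [0.523, 0.827, 0.111, -0.175]
ft_force: [3.3, -4.5, 6.1]
opening: 47.3
```

```bash
python3 -m handwheel '[{"xyz":[-0.035,0.073,0],"rot":[0,0,0],"fingers":-0.3},{"xyz":[0,0,0],"rot":[0,0,0],"fingers":-0.3}]'
python3 -m handwheel '[{"xyz":[-0.035,0.073,0],"rot":[0,0,0],"fingers":-0.3},{"xyz":[0,0,0],"rot":[0,0,0],"fingers":-0.3}]'
python3 - <<'E'
from fit import *
snap('wrist','w10');snap('scene','s10');snap('top','t10')
crop('t10',200,120,340,260,4.5,'t10c'); crop('s10',200,240,380,420,3.6,'s10c')
E
```

```text
clock: 11.7
position: [706.7, 52.2, 50.2]
eef_rot: [0.523, 0.827, 0.11, -0.173]
ft_force: [3.7, -10.4, 4.8]
opening: 47.9
clock: 11.9
position: [706.5, 52.1, 50.3]
eef_rot: [0.524, 0.827, 0.109, -0.172]
ft_force: [6.5, -14.3, 4.9]
opening: 48.1
```

View pics/s10c.png

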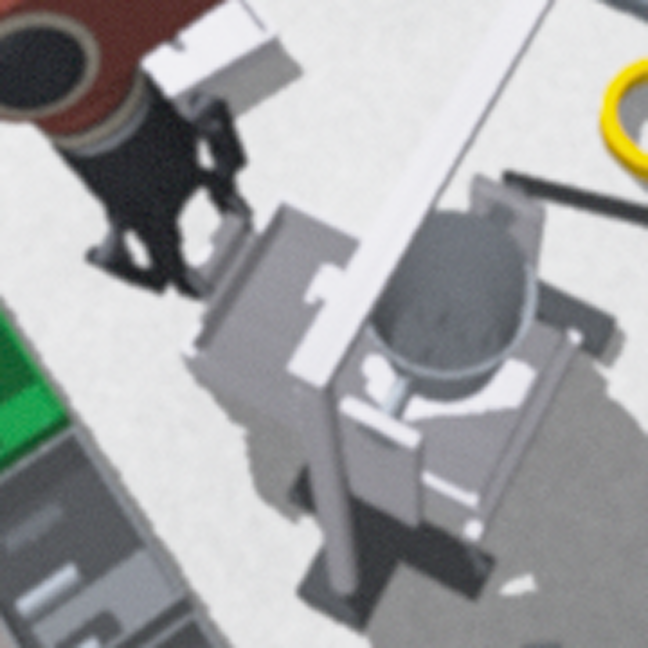

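View pics/w10.png

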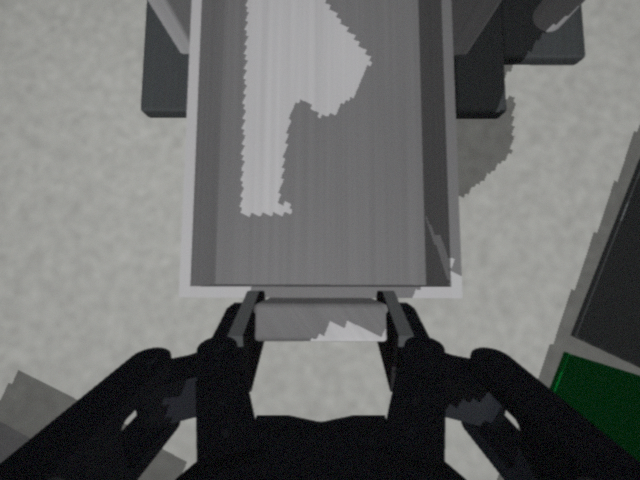

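```bash
python3 -m handwheel '[{"xyz":[0.07,-0.14,0.0],"rot":[0,0,0],"fingers":-0.3},{"xyz":[0,0,0],"rot":[0,0,0],"fingers":-0.3}]' 20
python3 -m handwheel '[{"xyz":[0,0,0],"rot":[0,0,0],"fingers":0.3},{"xyz":[0,0,0],"rot":[0,0,0],"fingers":0.6},{"xyz":[0,0,0],"rot":[0,0,0],"fingers":0.6},{"xyz":[0,0,0],"rot":[0,0,0],"fingers":0.6}]'
python3 - <<'E'
from fit import *
snap('wrist','w11')
E
```

```text
clock: 12.25
position: [706.4, 52.1, 50.3]
eef_rot: [0.523, 0.827, 0.111, -0.176]
ft_force: [-0.3, -6.5, 7.0]
opening: 47.4
clock: 12.65
position: [705.1, 53.6, 48.3]
eef_rot: [0.522, 0.827, 0.11, -0.177]
ft_force: [1.0, 0.6, 0.1]
opening: 67.9
```

View pics/w11.png

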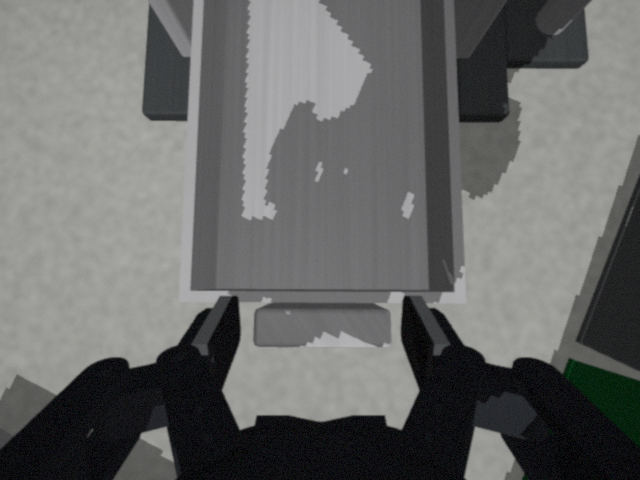

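```bash
python3 -m handwheel '[{"xyz":[0,0,0.4],"rot":[0,0,0],"fingers":0.6},{"xyz":[0,0,1],"rot":[0,0,0],"fingers":0.6},{"xyz":[0,0,1],"rot":[0,0,0],"fingers":0.6},{"xyz":[0,-0.5,1],"rot":[0,0,0],"fingers":0.6},{"xyz":[-0.3,-0.8,1],"rot":[0,0,0],"fingers":0.6},{"xyz":[-0.9,-0.8,1],"rot":[0,0,0],"fingers":0.6},{"xyz":[-1,-0.8,1],"rot":[0,0,0],"fingers":0.6},{"xyz":[-1,-0.8,1],"rot":[0,0,0],"fingers":0.6}]'
python3 -m handwheel '[{"xyz":[-1,-0.5,0],"rot":[-0.9,-0.42,0],"fingers":0.6},{"xyz":[-1,0,0],"rot":[-0.9,-0.42,0],"fingers":0.6},{"xyz":[-1,0,0],"rot":[-0.9,-0.42,0],"fingers":0.6},{"xyz":[-1,0,0],"rot":[-0.9,-0.42,0],"fingers":0.6},{"xyz":[-1,0,0],"rot":[0,0,1],"fingers":0.6},{"xyz":[-1,0,0],"rot":[0,0,1],"fingers":0.6},{"xyz":[0,0,0],"rot":[0,0,1],"fingers":0.6},{"xyz":[0,0,0],"rot":[0,0,1],"fingers":0.6}]'
python3 - <<'E'
from fit import *
snap('scene','s12');snap('top','t12')
from scipy.spatial.transform import Rotation as R
s=manip.sense();print(R.from_quat(s['eef_rot']).as_matrix().round(3),s['position'],s['qpos'],s['ft_force'])
E
```

```text
clock: 13.5
position: [624.9, -40.3, 235.9]
eef_rot: [0.522, 0.827, 0.111, -0.176]
ft_force: [-0.0, -0.3, 0.4]
opening: 68.3
clock: 14.3
position: [475.2, -51.9, 235.2]
eef_rot: [0.345, 0.938, -0.001, -0.002]
ft_force: [-0.1, -1.0, -0.6]
opening: 68.3
[[-0.759  0.652 -0.004]
 [ 0.652  0.759 -0.001]
 [ 0.003 -0.004 -1.   ]] [475.69878995 -51.98869985 235.07120409] [-0.26314384 -0.30892173  1.9356523  -0.00237005  1.51883369 -1.12422606] [0.37422026 0.72458131 0.17233318]
```

View pics/s12.png

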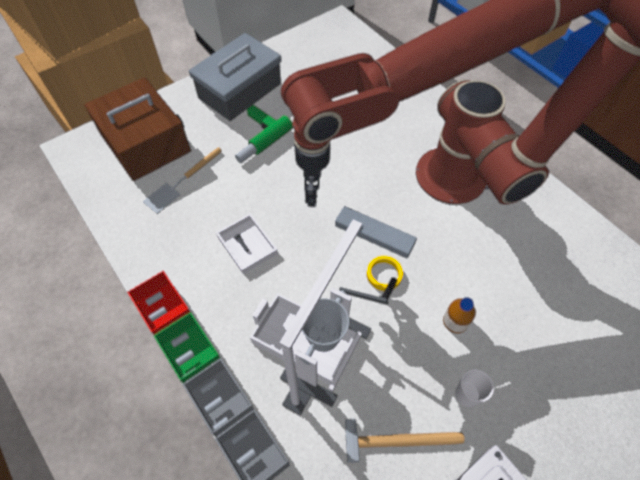

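View pics/t12.png

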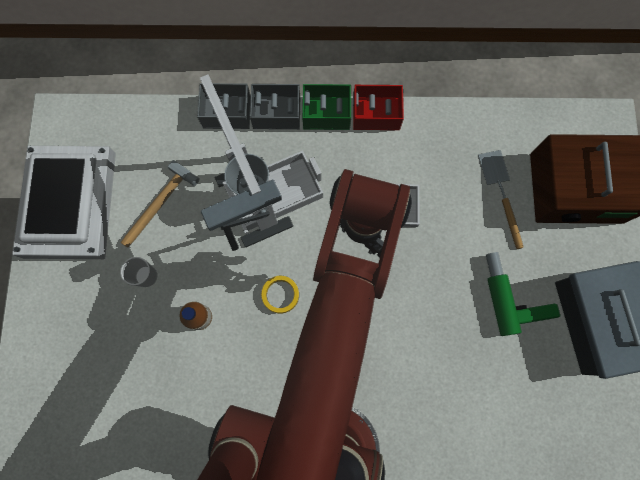

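```bash
python3 -m handwheel '[{"xyz":[-0.375,0.56,0.1],"rot":[0,0,1],"fingers":0.4},{"xyz":[-0.375,0.56,0.1],"rot":[0,0,1],"fingers":0.4},{"xyz":[-0.375,0.56,0.1],"rot":[0,0,1],"fingers":0.4},{"xyz":[-0.375,0.56,0.1],"rot":[0,0,1],"fingers":0.4},{"xyz":[-0.375,0.56,0.1],"rot":[0,0,1],"fingers":0.4},{"xyz":[-0.375,0.56,0.1],"rot":[0,0,1],"fingers":0.4},{"xyz":[-0.375,0.56,0.1],"rot":[0,0,1],"fingers":0.4},{"xyz":[-0.375,0.56,0.1],"rot":[0,0,1],"fingers":0.4}]'
python3 -m handwheel '[{"xyz":[0,0,0],"rot":[0,0,1],"fingers":0.4},{"xyz":[0,0,0],"rot":[0,0,1],"fingers":0.4},{"xyz":[0,0,0],"rot":[0,0,0.97],"fingers":0.4},{"xyz":[0,0,0],"rot":[0.424,-0.906,0],"fingers":0.4},{"xyz":[0,0,0],"rot":[0.424,-0.906,0],"fingers":0.4},{"xyz":[0,0,0],"rot":[0.424,-0.906,0],"fingers":0.4},{"xyz":[0,0,0],"rot":[0.424,-0.906,0],"fingers":0.4},{"xyz":[0,0,0],"rot":[0,0,0],"fingers":0.4}]'
python3 - <<'E'
from fit import *
from scipy.spatial.transform import Rotation as R
s=manip.sense();print(R.from_quat(s['eef_rot']).as_matrix().round(3),s['position'],s['qpos'],s['ft_force'])
E
```

```text
clock: 15.2
position: [400.5, 60.5, 254.7]
eef_rot: [-0.065, 0.998, -0.002, -0.001]
ft_force: [0.2, -0.2, -0.4]
opening: 59.4
clock: 16.0
position: [399.6, 59.2, 253.5]
eef_rot: [-0.211, 0.955, 0.042, 0.202]
ft_force: [-0.5, -0.4, -0.2]
opening: 59.7
[[-0.829 -0.42   0.369]
 [-0.386  0.908  0.166]
 [-0.404 -0.005 -0.915]] [399.64831894  59.20308068 253.48254942] [-0.20918843 -0.88499971  2.29843246  0.24503353  1.39060801 -2.21699231] [-0.53009287 -0.43524485 -0.20551458]
```

```bash
python3 -m handwheel '[{"xyz":[0.225,0.88,0],"rot":[0.212,-0.453,0],"fingers":0.4},{"xyz":[0.225,0.88,0],"rot":[0.212,-0.453,0],"fingers":0.4},{"xyz":[0.225,0.88,0],"rot":[0.212,-0.453,0],"fingers":0.4},{"xyz":[0.225,0.88,0],"rot":[0.212,-0.453,0],"fingers":0.4},{"xyz":[0.225,0.88,0],"rot":[0.212,-0.453,0],"fingers":0.4},{"xyz":[0.225,0.88,0],"rot":[0.212,-0.453,0],"fingers":0.4},{"xyz":[0.225,0.88,0],"rot":[0.212,-0.453,0],"fingers":0.4},{"xyz":[0,0,0],"rot":[0,0,0],"fingers":0.4}]'
python3 - <<'E'
from fit import *
from scipy.spatial.transform import Rotation as R
s=manip.sense();print(R.from_quat(s['eef_rot']).as_matrix().round(3),s['position'],s['qpos'],s['ft_force'])
snap('wrist','w13');snap('scene','s13');snap('top','t13')
crop('s13',280,130,480,330,3,'s13c');crop('t13',180,100,400,300,3,'t13c')
E
```

```text
clock: 16.8
position: [439.2, 216.1, 252.8]
eef_rot: [-0.202, 0.903, 0.081, 0.371]
ft_force: [-0.1, 0.1, -0.4]
opening: 59.8
[[-0.644 -0.425  0.636]
 [-0.305  0.905  0.296]
 [-0.702 -0.003 -0.712]] [439.1532394  216.06973351 252.80493917] [ 0.21565469 -0.88937863  2.39329572  0.20017119  0.88163762 -1.86166684] [-0.0651254   0.11381813 -0.37386476]
```

View pics/w13.png

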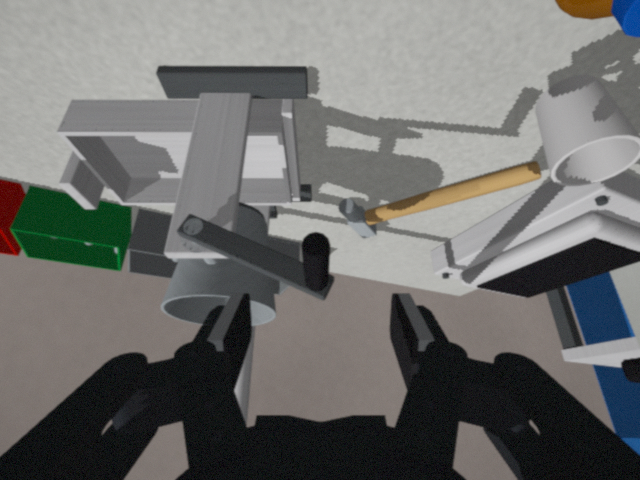

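View pics/s13c.png

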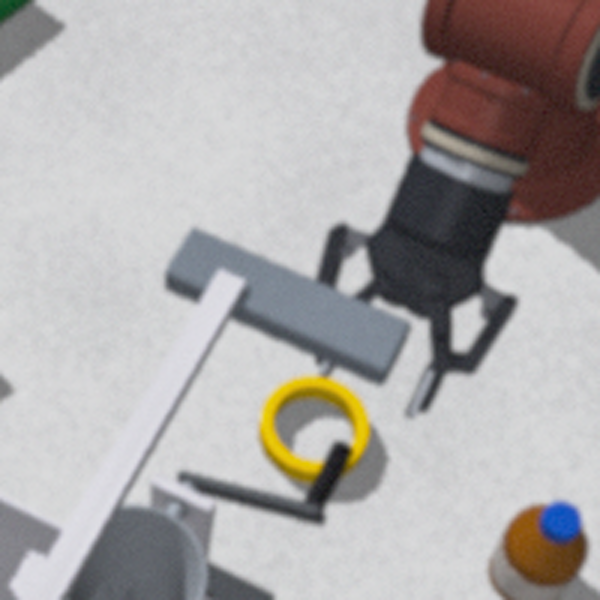

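View pics/t13c.png

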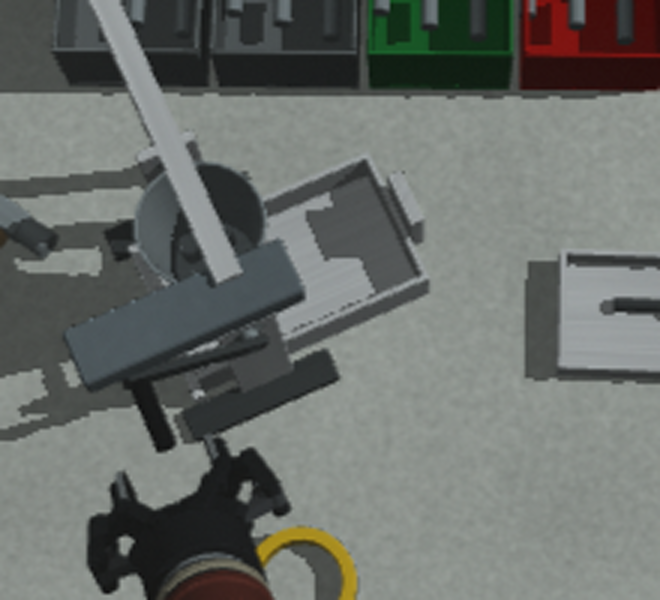

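Run:
```python
from fit import *
st=(633,203.5,np.radians(25.1))
for f in('w13','s13','t13'):
    for x in(-155,-135,-100): print(f,x,proj(f,W(st,(x,90.6,212.3))).round(1), W(st,(x,90.6,212.3)).round(1))
crop('w13',270,210,370,310,6,'w13c')
```

```text
w13 -155 [311.8 242.5] [454.2 219.8 212.3]
w13 -135 [312.4 258.2] [472.3 228.3 212.3]
w13 -100 [313.4 280.2] [504.  243.1 212.3]
s13 -155 [394.3 278. ] [454.2 219.8 212.3]
s13 -135 [390.6 285.3] [472.3 228.3 212.3]
s13 -100 [383.9 298.5] [504.  243.1 212.3]
t13 -155 [235.2 249.5] [454.2 219.8 212.3]
t13 -135 [231.8 241.6] [472.3 228.3 212.3]
t13 -100 [225.8 227.8] [504.  243.1 212.3]
```

View pics/w13c.png

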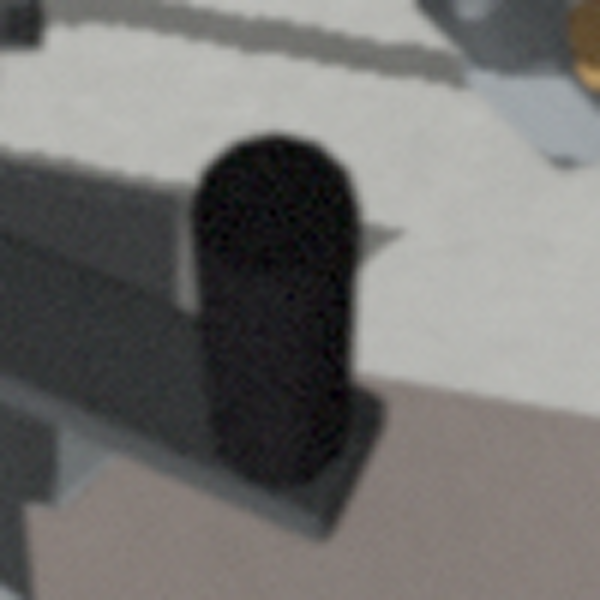

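```bash
python3 -m handwheel '[{"xyz":[0.354,0.157,-0.43],"rot":[0,0,0],"fingers":0.4},{"xyz":[0.354,0.157,-0.43],"rot":[0,0,0],"fingers":0.4},{"xyz":[0.354,0.157,-0.43],"rot":[0,0,0],"fingers":0.4},{"xyz":[0.354,0.157,-0.43],"rot":[0,0,0],"fingers":0.4},{"xyz":[0.354,0.157,-0.43],"rot":[0,0,0],"fingers":0.4},{"xyz":[0,0,0],"rot":[0,0,0],"fingers":0.4}]'
python3 - <<'E'
from fit import *
snap('wrist','w14');snap('scene','s14');snap('top','t14')
crop('s14',280,130,480,330,3,'s14c')
E
```

```text
clock: 17.55
position: [484.7, 232.5, 198.7]
eef_rot: [-0.2, 0.904, 0.08, 0.371]
ft_force: [-0.5, 0.0, -0.1]
opening: 59.8
```

View pics/w14.png

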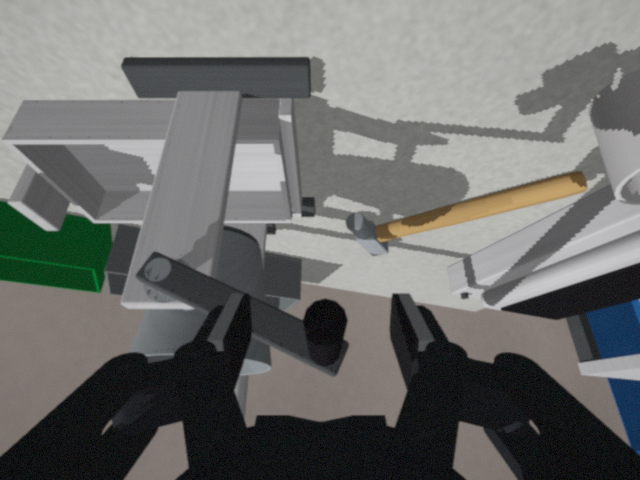

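View pics/s14c.png

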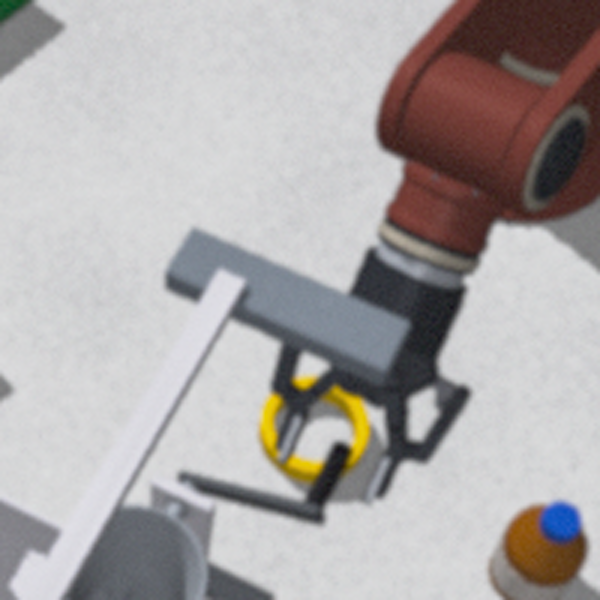

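```bash
python3 -m handwheel '[{"xyz":[-0.02,0.05,0],"rot":[0,0,0],"fingers":0.1},{"xyz":[0,0,0],"rot":[0,0,0],"fingers":-0.3},{"xyz":[0,0,0],"rot":[0,0,0],"fingers":-0.8},{"xyz":[0,0,0],"rot":[0,0,0],"fingers":-0.9},{"xyz":[0,0,0],"rot":[0,0,0],"fingers":-0.9},{"xyz":[0,0,0],"rot":[0,0,0],"fingers":-0.9}]' 40
python3 - <<'E'
from fit import *
snap('wrist','w15')
print(manip.sense()['position'],manip.sense()['ft_force'])
E
```

```text
clock: 18.3
position: [484.0, 234.5, 200.7]
eef_rot: [-0.201, 0.902, 0.08, 0.373]
ft_force: [-4.5, -4.1, 2.7]
opening: 14.7
[483.99684248 234.4594881  200.77805364] [-3.58660738 -5.54388158  2.68291132]
```

View pics/w15.png

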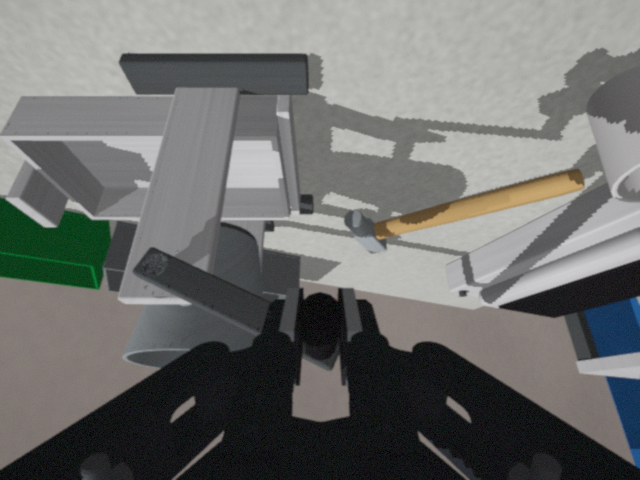

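Run:
```python
import numpy as np
u=np.array([-.4242,.9056])
def P(a):
    y=100*np.sin(1.134-a); return np.array([u[0]*y,u[1]*y,100*np.cos(1.134-a)])
A=np.concatenate([[0,.04],np.arange(.12,2.30,.1),[2.30,2.34]])
for i in range(len(A)-1): print(i,A[i+1].round(2),((P(A[i+1])-P(A[i]))/25).round(3).tolist(), '\n' if i%8==7 else '')
```

```text
0 0.04 [0.03, -0.064, 0.144] 
1 0.12 [0.067, -0.143, 0.278] 
2 0.22 [0.097, -0.206, 0.328] 
3 0.32 [0.11, -0.235, 0.304] 
4 0.42 [0.122, -0.261, 0.277] 
5 0.52 [0.134, -0.285, 0.246] 
6 0.62 [0.143, -0.306, 0.214] 
7 0.72 [0.152, -0.324, 0.179] 

8 0.82 [0.158, -0.338, 0.142] 
9 0.92 [0.164, -0.35, 0.104] 
10 1.02 [0.167, -0.357, 0.065] 
11 1.12 [0.169, -0.361, 0.026] 
12 1.22 [0.169, -0.362, -0.014] 
13 1.32 [0.168, -0.359, -0.054] 
14 1.42 [0.165, -0.352, -0.093] 
15 1.52 [0.16, -0.342, -0.132] 

16 1.62 [0.154, -0.328, -0.169] 
17 1.72 [0.146, -0.311, -0.204] 
18 1.82 [0.136, -0.291, -0.237] 
19 1.92 [0.126, -0.268, -0.268] 
20 2.02 [0.114, -0.243, -0.297] 
21 2.12 [0.101, -0.215, -0.322] 
22 2.22 [0.086, -0.185, -0.344] 
23 2.3 [0.058, -0.125, -0.289] 

24 2.34 [0.025, -0.054, -0.148]
```

```bash
python3 -m handwheel '[{"xyz":[0.03,-0.064,0.144],"rot":[0,0,0],"fingers":-0.9},{"xyz":[0.067,-0.143,0.278],"rot":[0,0,0],"fingers":-0.9},{"xyz":[0.097,-0.206,0.328],"rot":[0,0,0],"fingers":-0.9},{"xyz":[0,0,0],"rot":[0,0,0],"fingers":-0.9}]'
python3 - <<'E'
from fit import *
snap('wrist','w16')
print(manip.sense()['position'],manip.sense()['ft_force'])
E
```

```text
clock: 18.75
position: [488.8, 224.1, 219.7]
eef_rot: [-0.201, 0.903, 0.08, 0.372]
ft_force: [-1.8, 2.0, -1.0]
opening: 15.2
[488.62209946 224.32593204 219.19664227] [-0.96682264  2.9995986  -0.07168183]
```

View pics/w16.png

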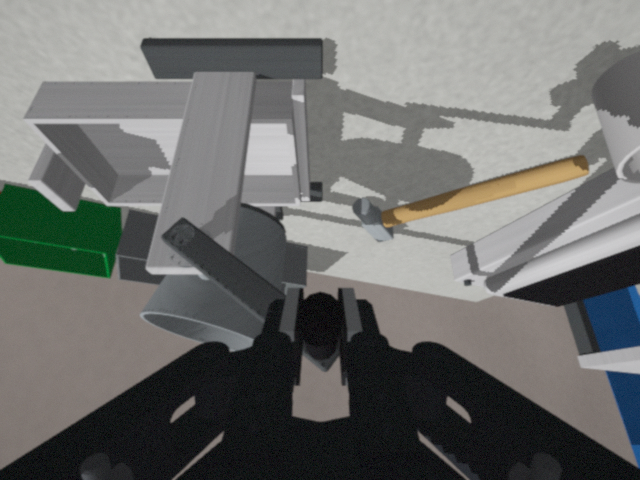

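The pot is tipping with the grip held. Continue along the arc.

```bash
python3 -m handwheel '[{"xyz":[0.11,-0.235,0.304],"rot":[0,0,0],"fingers":-0.9},{"xyz":[0.122,-0.261,0.277],"rot":[0,0,0],"fingers":-0.9},{"xyz":[0.134,-0.285,0.246],"rot":[0,0,0],"fingers":-0.9},{"xyz":[0.143,-0.306,0.214],"rot":[0,0,0],"fingers":-0.9},{"xyz":[0.152,-0.324,0.179],"rot":[0,0,0],"fingers":-0.9},{"xyz":[0.158,-0.338,0.142],"rot":[0,0,0],"fingers":-0.9},{"xyz":[0.164,-0.35,0.104],"rot":[0,0,0],"fingers":-0.9},{"xyz":[0,0,0],"rot":[0,0,0],"fingers":-0.9}]'
python3 - <<'E'
from fit import *
snap('scene','s17');snap('top','t17');crop('s17',220,130,440,350,2.7,'s17c')
s=manip.sense();print(s['position'],s['ft_force'],s['qpos'])
E
```

```text
clock: 19.6
position: [513.8, 170.9, 256.7]
eef_rot: [-0.2, 0.903, 0.08, 0.373]
ft_force: [-6.9, 2.2, 2.8]
opening: 14.9
[513.48684122 171.47589605 256.58727968] [-6.52918989  1.01226392  2.5356973 ] [ 0.04483633 -0.68125607  2.28268378  0.36719827  0.83064441 -2.11153974]
```

View pics/s17c.png

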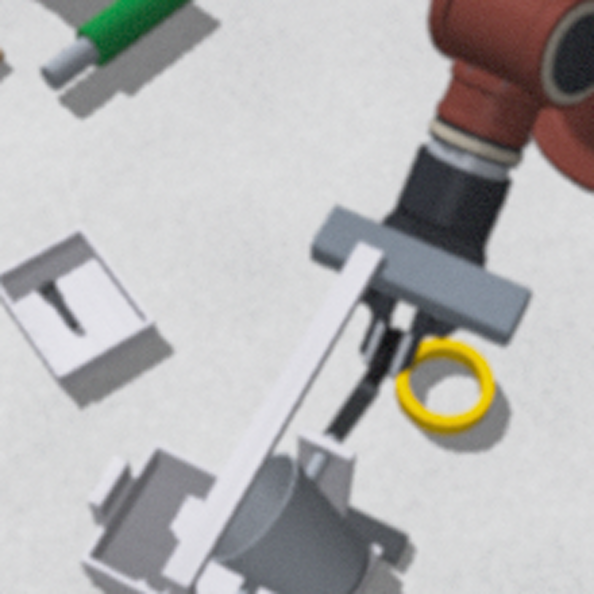

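```bash
python3 -m handwheel '[{"xyz":[0.16,-0.357,0.065],"rot":[0,0,0],"fingers":-0.9},{"xyz":[0.16,-0.361,0.026],"rot":[0,0,0],"fingers":-0.9},{"xyz":[0.16,-0.362,-0.014],"rot":[0,0,0],"fingers":-0.9},{"xyz":[0.16,-0.359,-0.054],"rot":[0,0,0],"fingers":-0.9},{"xyz":[0.16,-0.352,-0.093],"rot":[0,0,0],"fingers":-0.9},{"xyz":[0,0,0],"rot":[0,0,0],"fingers":-0.9}]'
python3 - <<'E'
from fit import *
snap('scene','s18');snap('wrist','w18');crop('s18',220,130,440,350,2.7,'s18c')
s=manip.sense();print(s['position'],s['ft_force'],s['qpos'])
E
```

```text
clock: 20.3
position: [534.3, 126.7, 255.0]
eef_rot: [-0.2, 0.902, 0.081, 0.374]
ft_force: [5.2, 7.7, -0.7]
opening: 14.5
[534.11104755 127.20256497 255.18328478] [ 4.26106394  6.04879134 -0.08241238] [-0.08360324 -0.6393509   2.26204193  0.47569662  0.86187539 -2.28027026]
```

View pics/s18c.png

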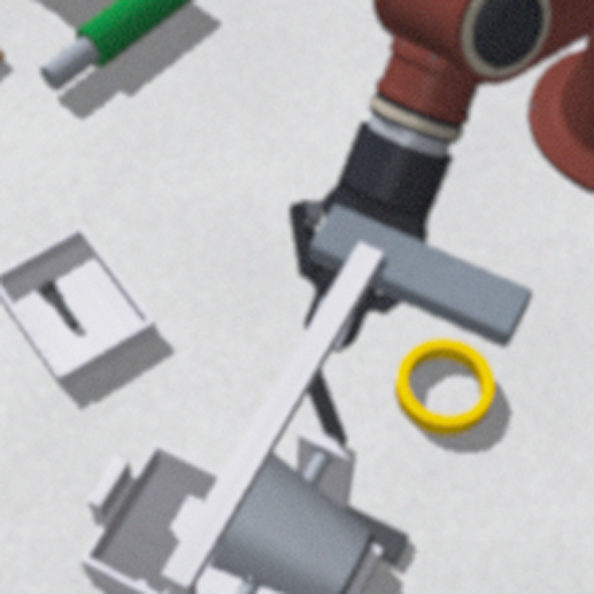

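View pics/w18.png

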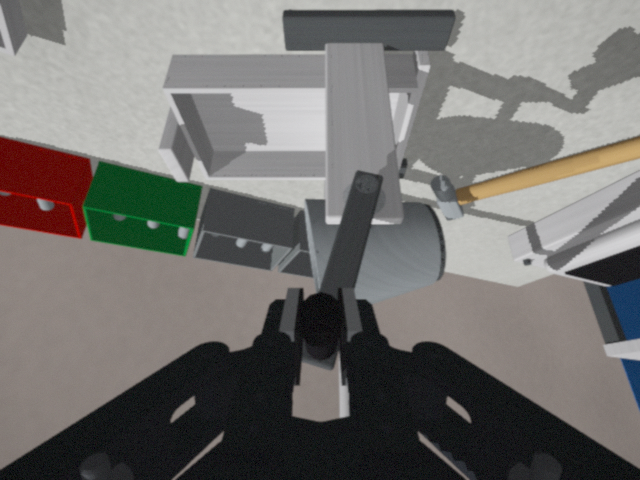

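```bash
python3 -m handwheel '[{"xyz":[0.16,-0.342,-0.132],"rot":[0,0,0],"fingers":-0.9},{"xyz":[0.154,-0.328,-0.169],"rot":[0,0,0],"fingers":-0.9},{"xyz":[0.146,-0.311,-0.204],"rot":[0,0,0],"fingers":-0.9},{"xyz":[0.136,-0.291,-0.237],"rot":[0,0,0],"fingers":-0.9},{"xyz":[0.126,-0.268,-0.268],"rot":[0,0,0],"fingers":-0.9},{"xyz":[0.114,-0.243,-0.297],"rot":[0,0,0],"fingers":-0.9},{"xyz":[0,0,0],"rot":[0,0,0],"fingers":-0.9}]'
python3 - <<'E'
from fit import *
snap('scene','s19');snap('wrist','w19');crop('s19',220,130,440,350,2.7,'s19c')
s=manip.sense();print(s['position'],s['ft_force'],s['qpos'])
E
```

```text
clock: 21.1
position: [555.3, 82.1, 222.5]
eef_rot: [-0.2, 0.902, 0.08, 0.374]
ft_force: [2.0, 6.2, 3.2]
opening: 14.7
[555.1155625   82.51505817 223.01669188] [0.41220752 4.84259025 3.04869337] [-0.19837149 -0.54736145  2.26054568  0.59067992  0.84176704 -2.47272944]
```

View pics/w19.png

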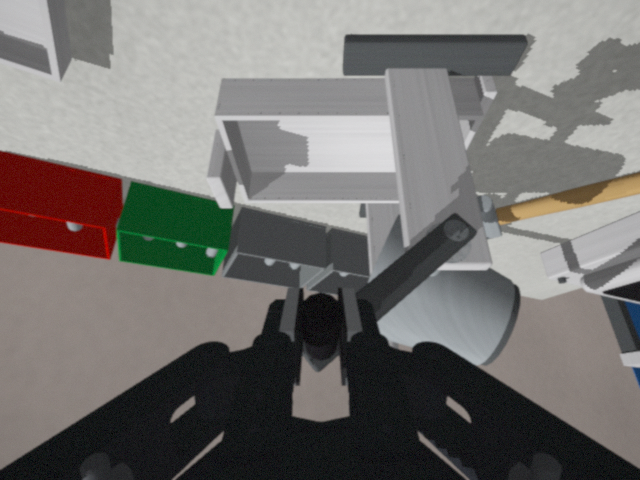

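```bash
python3 -m handwheel '[{"xyz":[0.101,-0.215,-0.322],"rot":[0,0,0],"fingers":-0.9},{"xyz":[0.086,-0.185,-0.344],"rot":[0,0,0],"fingers":-0.9},{"xyz":[0.058,-0.125,-0.289],"rot":[0,0,0],"fingers":-0.9},{"xyz":[0.025,-0.054,-0.148],"rot":[0,0,0],"fingers":-0.9},{"xyz":[0,0,0],"rot":[0,0,0],"fingers":-0.9}]'
python3 -m handwheel '[{"xyz":[0.02,-0.03,-0.1],"rot":[0,0,0],"fingers":-0.9},{"xyz":[0,0,0],"rot":[0,0,0],"fingers":-0.9},{"xyz":[0,0,0],"rot":[0,0,0],"fingers":-0.9}]'
python3 - <<'E'
from fit import *
snap('scene','s20');snap('wrist','w20');snap('top','t20');crop('s20',220,210,400,390,3.3,'s20c');crop('t20',180,100,340,260,3.7,'t20c')
s=manip.sense();print(s['position'],s['ft_force'],s['qpos'])
E
```

```text
clock: 21.7
position: [562.1, 67.5, 194.6]
eef_rot: [-0.2, 0.902, 0.08, 0.374]
ft_force: [3.7, 3.4, 3.7]
opening: 15.0
clock: 22.0
position: [562.5, 67.0, 193.1]
eef_rot: [-0.201, 0.902, 0.08, 0.374]
ft_force: [-3.9, 2.8, 7.1]
opening: 14.9
[562.5026      66.97763331 193.1554245 ] [-3.26952418  1.67999714  8.31759137] [-0.23432673 -0.4865207   2.27294617  0.64997033  0.80185067 -2.57082215]
```

View pics/s20c.png

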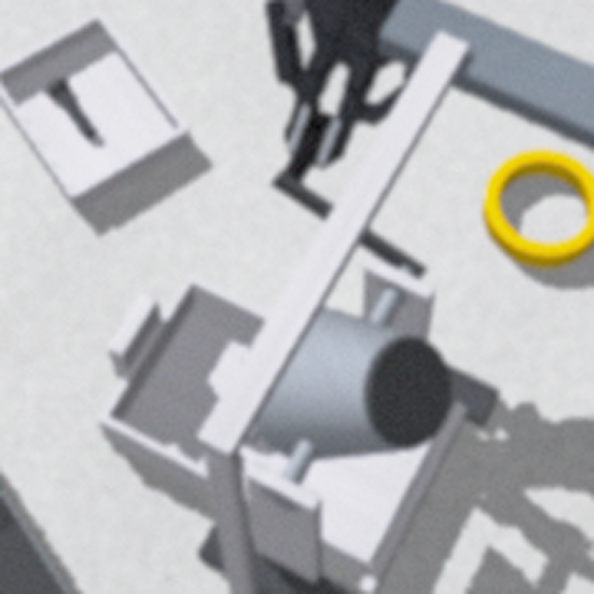

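View pics/t20c.png

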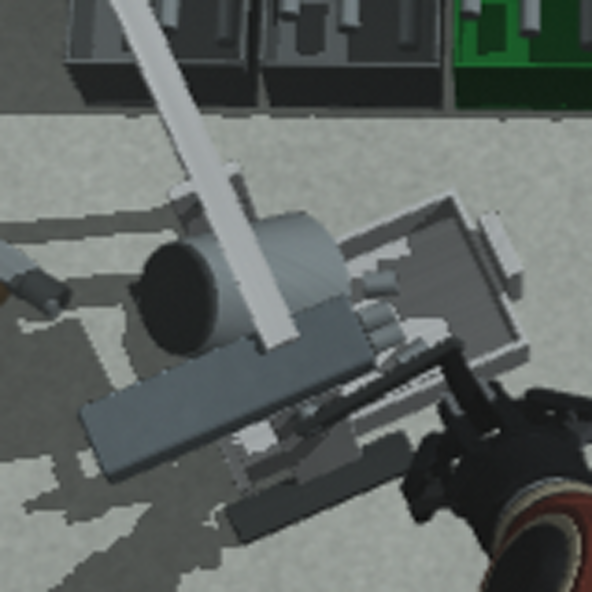

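View pics/w20.png

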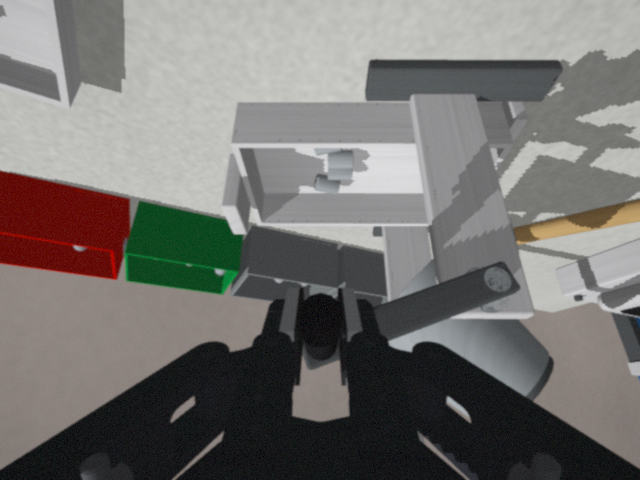

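```bash
python3 -m handwheel '[{"xyz":[0.02,-0.02,-0.08],"rot":[0,0,0],"fingers":-0.9},{"xyz":[0,0,0],"rot":[0,0,0],"fingers":-0.9},{"xyz":[0,0,0],"rot":[0,0,0],"fingers":-0.9}]'
python3 - <<'E'
from fit import *
snap('wrist','w21');snap('top','t21');crop('w21',220,90,440,240,3.5,'w21c');crop('t21',240,140,340,220,7,'t21c')
E
```

```text
clock: 22.45
position: [562.8, 66.7, 192.2]
eef_rot: [-0.201, 0.902, 0.08, 0.374]
ft_force: [-15.8, 0.0, 16.4]
opening: 14.7
```

View pics/w21c.png

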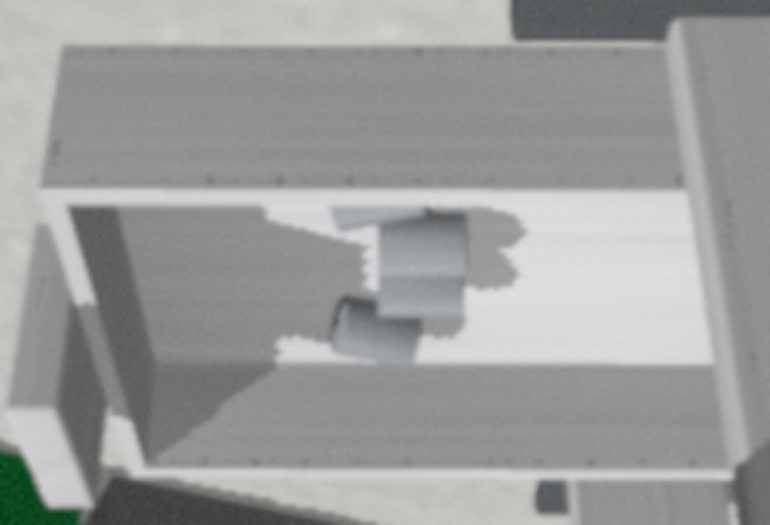

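View pics/t21c.png

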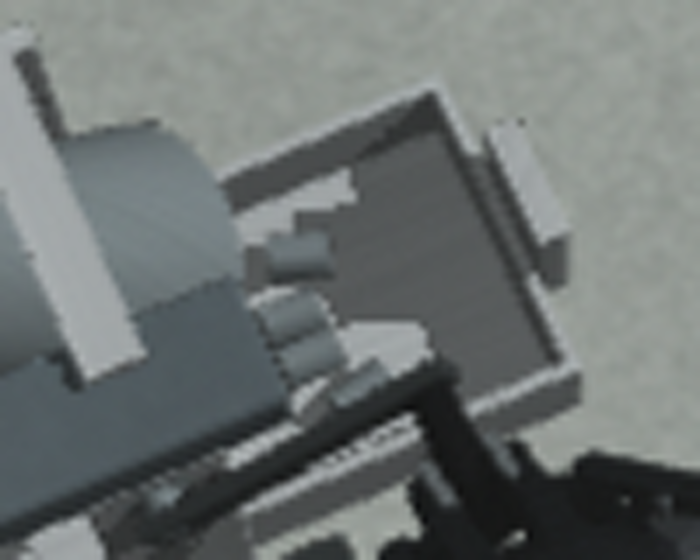

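```bash
python3 -m handwheel '[{"xyz":[-0.04,0.05,0.18],"rot":[0,0,0],"fingers":-0.9},{"xyz":[-0.025,0.054,0.148],"rot":[0,0,0],"fingers":-0.9},{"xyz":[-0.058,0.125,0.289],"rot":[0,0,0],"fingers":-0.9},{"xyz":[-0.086,0.185,0.344],"rot":[0,0,0],"fingers":-0.9},{"xyz":[-0.101,0.215,0.322],"rot":[0,0,0],"fingers":-0.9},{"xyz":[-0.114,0.243,0.297],"rot":[0,0,0],"fingers":-0.9},{"xyz":[-0.126,0.268,0.268],"rot":[0,0,0],"fingers":-0.9},{"xyz":[-0.136,0.291,0.237],"rot":[0,0,0],"fingers":-0.9}]'
python3 -m handwheel '[{"xyz":[-0.146,0.311,0.204],"rot":[0,0,0],"fingers":-0.9},{"xyz":[-0.154,0.328,0.169],"rot":[0,0,0],"fingers":-0.9},{"xyz":[-0.16,0.342,0.132],"rot":[0,0,0],"fingers":-0.9},{"xyz":[-0.16,0.352,0.093],"rot":[0,0,0],"fingers":-0.9},{"xyz":[-0.16,0.359,0.054],"rot":[0,0,0],"fingers":-0.9},{"xyz":[-0.16,0.362,0.014],"rot":[0,0,0],"fingers":-0.9},{"xyz":[-0.16,0.361,-0.026],"rot":[0,0,0],"fingers":-0.9},{"xyz":[-0.16,0.357,-0.065],"rot":[0,0,0],"fingers":-0.9}]'
python3 - <<'E'
from fit import *
snap('wrist','w22')
E
```

```text
clock: 23.35
position: [545.6, 102.6, 242.7]
eef_rot: [-0.2, 0.902, 0.08, 0.374]
ft_force: [5.6, 5.7, 1.3]
opening: 15.1
clock: 24.15
position: [513.2, 172.1, 256.3]
eef_rot: [-0.201, 0.902, 0.08, 0.373]
ft_force: [-8.5, 0.2, 6.0]
opening: 14.7
```

View pics/w22.png

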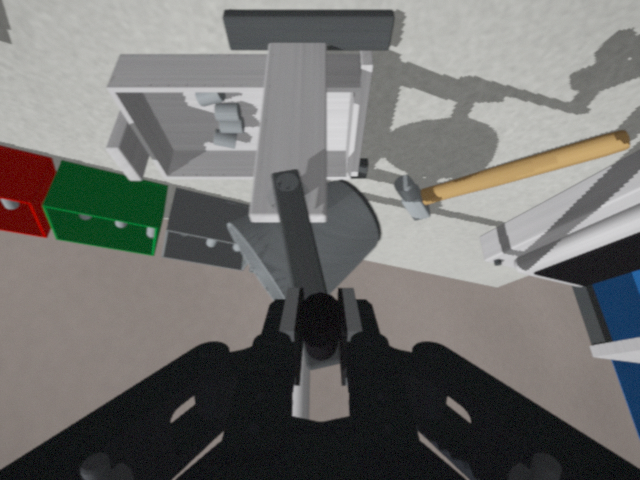

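```bash
python3 -m handwheel '[{"xyz":[-0.164,0.35,-0.104],"rot":[0,0,0],"fingers":-0.9},{"xyz":[-0.158,0.338,-0.142],"rot":[0,0,0],"fingers":-0.9},{"xyz":[-0.152,0.324,-0.179],"rot":[0,0,0],"fingers":-0.9},{"xyz":[-0.143,0.306,-0.214],"rot":[0,0,0],"fingers":-0.9},{"xyz":[-0.134,0.285,-0.246],"rot":[0,0,0],"fingers":-0.9},{"xyz":[-0.122,0.261,-0.277],"rot":[0,0,0],"fingers":-0.9},{"xyz":[-0.11,0.235,-0.304],"rot":[0,0,0],"fingers":-0.9},{"xyz":[0,0,0],"rot":[0,0,0],"fingers":-0.9}]'
python3 -m handwheel '[{"xyz":[-0.05,0.1,-0.16],"rot":[0,0,0],"fingers":-0.9},{"xyz":[-0.047,0.106,-0.168],"rot":[0,0,0],"fingers":-0.9},{"xyz":[-0.035,0.07,-0.14],"rot":[0,0,0],"fingers":-0.9},{"xyz":[-0.032,0.073,-0.138],"rot":[0,0,0],"fingers":-0.9},{"xyz":[0,0,0],"rot":[0,0,0],"fingers":-0.9}]'
python3 -m handwheel '[{"xyz":[-0.015,0.032,-0.072],"rot":[0,0,0],"fingers":-0.9},{"xyz":[0,0,0],"rot":[0,0,0],"fingers":-0.9}]'
```

```text
clock: 25.0
position: [488.1, 225.3, 217.4]
eef_rot: [-0.201, 0.903, 0.081, 0.372]
ft_force: [0.4, 5.7, 1.9]
opening: 15.0
clock: 25.5
position: [484.3, 233.4, 202.6]
eef_rot: [-0.201, 0.903, 0.08, 0.372]
ft_force: [-0.2, 6.4, 0.8]
opening: 14.8
clock: 25.7
position: [484.1, 234.0, 201.2]
eef_rot: [-0.201, 0.903, 0.08, 0.372]
ft_force: [-0.1, 4.5, 0.9]
opening: 14.6
```

```bash
python3 -m handwheel '[{"xyz":[-0.015,0.032,-0.072],"rot":[0,0,0],"fingers":-0.9},{"xyz":[0,0,0],"rot":[0,0,0],"fingers":-0.9}]'
python3 -m handwheel '[{"xyz":[-0.015,0.032,-0.072],"rot":[0,0,0],"fingers":-0.9},{"xyz":[0,0,0],"rot":[0,0,0],"fingers":-0.9}]'
python3 - <<'E'
from fit import *
snap('wrist','w23'); snap('top','t23')
print(manip.sense()['position'],manip.sense()['ft_force'])
E
```

```text
clock: 25.9
position: [484.0, 234.3, 200.6]
eef_rot: [-0.201, 0.903, 0.08, 0.373]
ft_force: [-8.6, -1.5, 5.3]
opening: 14.7
clock: 26.1
position: [484.0, 234.7, 199.8]
eef_rot: [-0.201, 0.902, 0.079, 0.373]
ft_force: [-15.9, -8.2, 12.3]
opening: 14.9
[484.02060979 234.70088965 199.8855832 ] [-15.40048168  -7.17455085  11.39886608]
```

View pics/w23.png

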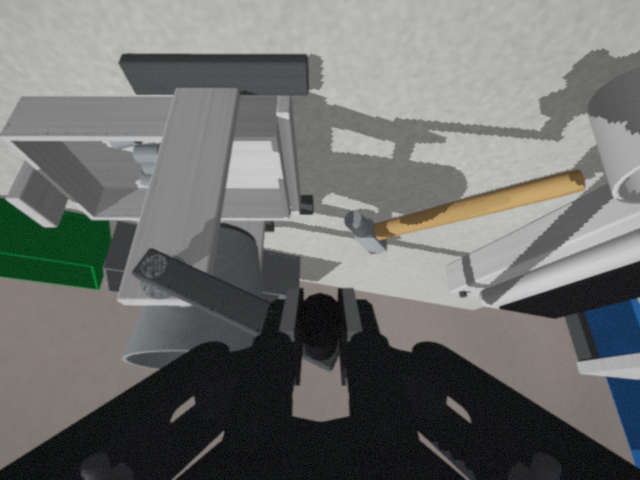

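```bash
python3 -m handwheel '[{"xyz":[0.01,-0.03,0.06],"rot":[0,0,0],"fingers":-0.9},{"xyz":[0,0,0],"rot":[0,0,0],"fingers":-0.5},{"xyz":[0,0,0],"rot":[0,0,0],"fingers":0},{"xyz":[0,0,0],"rot":[0,0,0],"fingers":0.4},{"xyz":[0,0,0],"rot":[0,0,0],"fingers":0.4},{"xyz":[0,0,0],"rot":[0,0,0],"fingers":0.4}]' 20
python3 - <<'E'
from fit import *
snap('wrist','w24')
E
```

```text
clock: 26.8
position: [483.7, 234.7, 199.5]
eef_rot: [-0.201, 0.903, 0.08, 0.372]
ft_force: [-0.1, 0.4, -0.1]
opening: 59.5
```

View pics/w24.png

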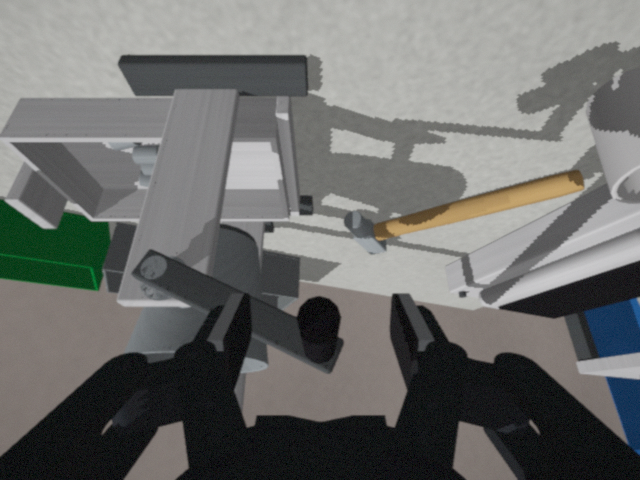

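Released, lever at rest. Retreat along the tool axis.

```bash
python3 -m handwheel '[{"xyz":[-0.354,-0.164,0.4],"rot":[0,0,0],"fingers":0.4},{"xyz":[-0.354,-0.164,0.4],"rot":[0,0,0],"fingers":0.4},{"xyz":[-0.354,-0.164,0.4],"rot":[0,0,0],"fingers":0.4},{"xyz":[-0.354,-0.164,0.4],"rot":[0,0,0],"fingers":0.4},{"xyz":[-0.354,-0.164,0.4],"rot":[0,0,0],"fingers":0.4},{"xyz":[0,0,0],"rot":[0,0,0],"fingers":0.4}]'
python3 - <<'E'
from fit import *
snap('scene','s25');snap('wrist','w25');snap('top','t25');crop('s25',200,200,400,400,3,'s25c');crop('t25',180,100,340,260,3.7,'t25c')
E
```

```text
clock: 27.45
position: [439.9, 214.2, 252.5]
eef_rot: [-0.201, 0.902, 0.08, 0.375]
ft_force: [-0.1, 0.7, 0.7]
opening: 59.9
```

View pics/s25c.png

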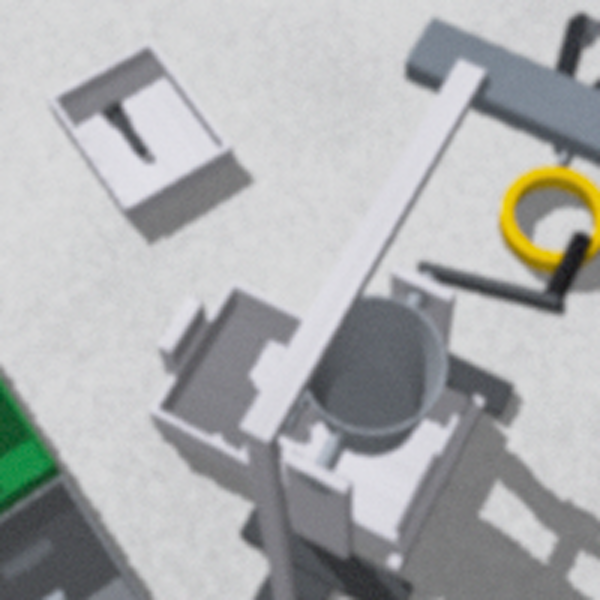

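View pics/t25c.png

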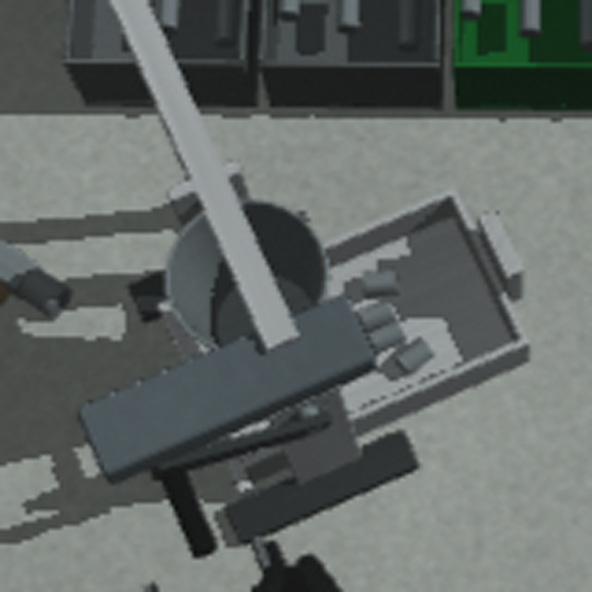

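View pics/t25.png

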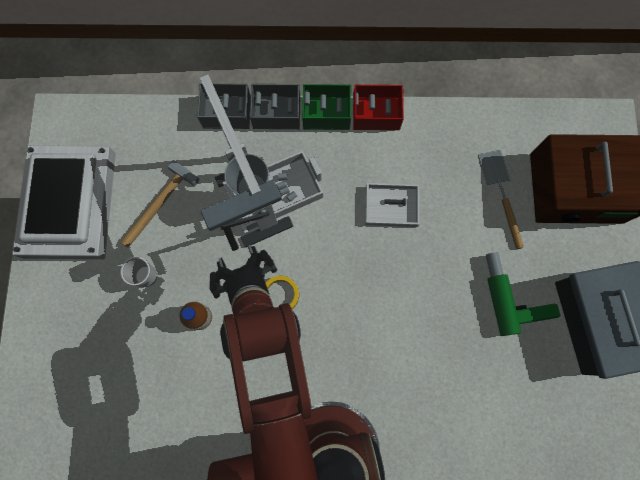

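View pics/w25.png

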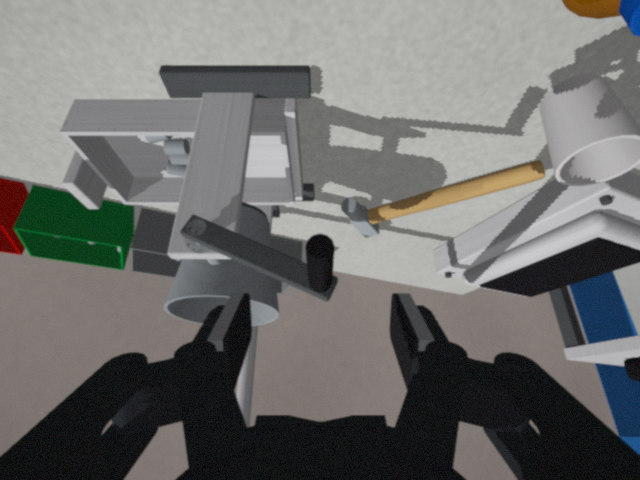

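Run:
```python
from fit import *
a=cv2.imread('pics/t12.png')[130:220,240:340];b=cv2.imread('pics/t25.png')[130:220,240:340]
d=cv2.absdiff(a,b)
o=np.hstack([a,b,d]);cv2.imwrite('pics/cmp.png',cv2.resize(o,None,fx=2.6,fy=4,interpolation=cv2.INTER_CUBIC)[:, :790])
crop('s25',290,300,380,400,6,'s25d')
st=(633,203.5,np.radians(25.1))
```

```text
(no output)
```

View pics/cmp.png

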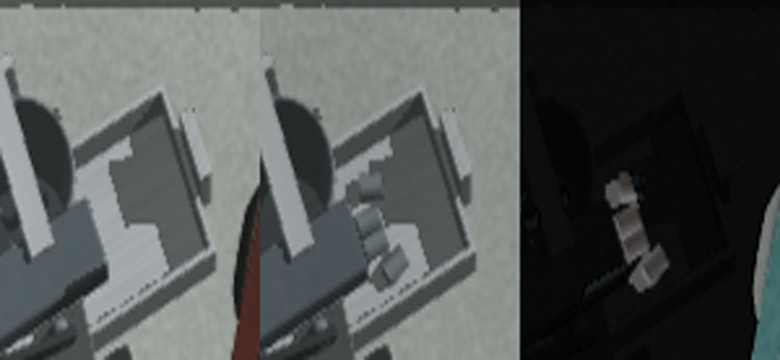

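View pics/s25d.png

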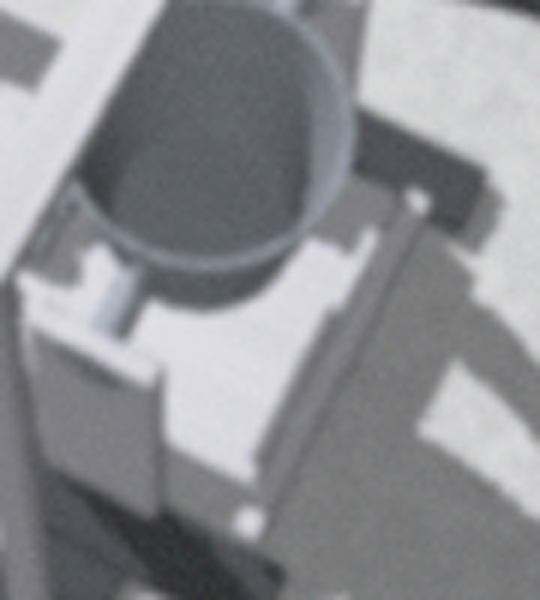

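```bash
python3 -c "
from rig import manip
s=manip.sense();print(s['clock'],s['ft_force'],abs(s['joint_velocities']).max());print(manip.hand_in())"
```

```text
27.6 [-0.18133716 -0.16142168  0.23754354] 0.013469158730576105
the job is handed in; nothing more can be done
None
```

The job is handed in at 27.6 s of the 72 s allowed. The tray is home and flat, all four bushes are in it, and the pot is back upright on its stop.

- **Tray:** I gripped it by the tab and carried it about 60 mm up over the shallow tray, because I saw no way to slide it round the shallow tray. I set it down in front of the stand and slid it the last 95 mm or so between the uprights. It stopped against the bar, where the push rose to about 15 N with no further travel, and I released it there.
- **Pot:** I gripped the lever from the robot's side with the tool leaning 45° and swung it over at about 1 rad/s until it hit the tipped stop, then eased it back at the same pace until it rested on the upright stop. I released it only then, so it never snapped back.

**Last checks:**
- The top picture shows four bushes in the tray and none left in the pot.
- Comparing top pictures from before and after the pour, the tray had not moved.
- The bystanders look where they were in the last top picture.
- The tool was free of everything, with a wrist force below 0.5 N.

**Where it went less cleanly:**
- While I was carrying the tray, the tray or the gripper brushed one of the bins at the far edge, at about 15 N. I backed off at once, and the bins look unmoved in the pictures.
- My stand pose from the pictures was good to only about 3 mm, so "home" rests on the contact force and the views of the stop bar rather than on a measured position.

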